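# Stage a covered tray of nipples on the leaning rack

### The job

Stage the covered tray of brass nipples on the free bay of the leaning rack: squeeze tray and loose lid together across their seam as you pick it up, tip it steeply so that all three nipples run down together to the end that will be low, and ease it down home against the rack's stop, lid still on. Then let go, lift the lid off and lay it flat, handle up, on the middle of the green mat. Keep the lid on until the tray is on the rack, spill nothing, don't drop the tray onto the rack, and leave everything else where it is.

Things in the scene. Friction and masses are not known exactly. Their poses are not given: they have to be found in the camera images.
- tray_mid (a point): centre (half-way up) of the black open-topped parts tray, 180 mm long (its x) x 64 mm wide (y) x 40 mm high (z up), walls and floor 4 mm thick, 110 to 200 g, smooth plastic. It starts level on the bench; its two ends are alike. Its long sides are to be gripped across the seam with the lid, 20 mm above this point
- lid_grip (a point): centre of the purple grip bar on the clear lid: bar 70 mm long (x), 12 mm wide (y), 22 mm high. The lid is 180 x 64 mm, 14 mm high below the bar; the seam (its lower edge) is 25 mm below this point, its flat top 11 mm below. Two inner ribs reach 5 mm below the seam: lift 5 mm square to the tray to free it; on a flat surface it stands on them, this point 30 mm up
- nipple0_mid (a point): centre of brass hex nipple 0, 46 mm long, 24 mm across the hexagon, 65 g, loose in the tray. Its axis is its y. Nipples begin to slide in the tray at a slope of 20 to 30 degrees, not known beforehand, and run freely at 40 degrees
- nipple1_mid (a point): centre of brass hex nipple 1, 46 mm long, 24 mm across the hexagon, 65 g, loose in the tray. Its axis is its y. Nipples begin to slide in the tray at a slope of 20 to 30 degrees, not known beforehand, and run freely at 40 degrees
- nipple2_mid (a point): centre of brass hex nipple 2, 46 mm long, 24 mm across the hexagon, 65 g, loose in the tray. Its axis is its y. Nipples begin to slide in the tray at a slope of 20 to 30 degrees, not known beforehand, and run freely at 40 degrees
- rack_seat (a point): point on the bed of the rack's free bay where the middle of the tray's underside lies when home. x points up the slope (26 degrees), away from the robot; y along the rack; z square to the bed. Stop: a wire fence square to the bed, 57 mm high (it holds the lid too), face at x = -90 mm. Wire guides 10 mm high at y = +-40 mm (38 mm clear each side). Bed ends at x = 115 mm
- rack: the chrome leaning wire rack with grey feet, 250 mm wide, 210 mm deep, 130 mm high at the back, fixed; origin on the bench below the middle of its bed. Two bays 124 mm apart: the right one as seen from the robot is free, the left one holds an open tray of grey couplings, fixed. Trays slide down its smooth wires by themselves
- mat: dark green rubber mat, 270 mm (x) x 200 mm (y), 4 mm thick, fixed on the bench; origin at the centre of its underside. It lies on the other side of the rack from where the tray starts
- tray: the tray again; origin at the centre of its underside
- lid: the lid again; origin at its middle, on the seam plane. 70 to 120 g. Its sides are flush with the tray's. The ribs keep it from moving sideways on the tray (1.5 mm play) but nothing stops it endways: it slides off a tray tilted more than about 14 to 20 degrees unless both are squeezed together
- brass_valve: bystander: brass irrigation valve, 150 mm long, 140 mm high; origin under its middle
- plastic_valve: bystander: black plastic irrigation valve, 160 mm long, 125 mm high; origin under its middle
- pipe_tee: bystander: white pipe tee, 100 mm long, 50 mm high, lying down; origin under its middle
- wrench: bystander: 200 mm wrench lying flat; origin under its middle
- sealant: bystander: grey jar, 52 mm diameter, 130 mm high; origin under its middle
- diaphragm: bystander: flat black rubber ring, 90 mm diameter, 6 mm thick; origin under its middle
Not all that is in view belongs to the job. Leave any blue or red look-alike of the lid alone.

How it is judged (in metres and radians):
On the way:
1. the tray stands home on the free bay with its lid still on, all three nipples run down to its low end (none left in the upper third), and the fingers off tray and lid (x of tray_mid in the frame of rack_seat between -0.006 and 0.008 m and y of tray_mid in the frame of rack_seat between -0.009 and 0.009 m and z of tray_mid in the frame of rack_seat below 0.025 m and angle between the z axis of tray_mid and the z axis of rack_seat, either way round below 0.06 rad and x of lid_grip in the frame of tray_mid between -0.012 and 0.012 m and y of lid_grip in the frame of tray_mid between -0.008 and 0.008 m and z of lid_grip in the frame of tray_mid below 0.051 m and angle between the z axis of lid_grip and the z axis of tray_mid, either way round below 0.08 rad and x of each of nipple0_mid, nipple1_mid, nipple2_mid in the frame of rack_seat below 0.03 m and distance between each of nipple0_mid, nipple1_mid, nipple2_mid and tray_mid below 0.1 m and contact force between the fingers and tray below 0.3 N and contact force between the fingers and lid below 0.3 N), for 0.2 s.
At the end, for the whole second after the job is handed in: The tray is home on the free bay (-6 to +8 mm along the slope, 9 mm across, flat on the bed), no nipple centred in its upper third; the lid lies flat, handle up, on the mat, its centre within 45 mm of the mat's; all released and at rest (x of tray_mid in the frame of rack_seat between -0.006 and 0.008 m and y of tray_mid in the frame of rack_seat between -0.009 and 0.009 m and z of tray_mid in the frame of rack_seat below 0.025 m and angle between the z axis of tray_mid and the z axis of rack_seat, either way round below 0.06 rad and x of each of nipple0_mid, nipple1_mid, nipple2_mid in the frame of rack_seat below 0.03 m and distance between each of nipple0_mid, nipple1_mid, nipple2_mid and tray_mid below 0.1 m and horizontal distance between lid_grip and mat below 0.045 m and height (world z) of lid_grip below 0.04 m and angle between lid_grip's own z axis and vertical below 0.06 rad and linear speed of each of lid, tray below 0.02 m/s); the robot touches nothing.
It fails at once if the lid shifts more than 12 mm or lifts off while the tray is away from the rack (distance between tray_mid and rack_seat above 0.06 m and (x of lid_grip in the frame of tray_mid above 0.012 m or x of lid_grip in the frame of tray_mid below -0.012 m or z of lid_grip in the frame of tray_mid above 0.055 m)).
It fails at once if a nipple leaves the tray (distance between any of nipple0_mid, nipple1_mid, nipple2_mid and tray_mid above 0.11 m).
It fails at once if the tray is dropped onto the rack (meets it faster than 0.4 m/s) (distance between tray_mid and rack_seat below 0.045 m and linear speed of tray above 0.4 m/s).
It fails at once if a bystander is moved more than 25 mm (distance of any of brass_valve, plastic_valve, pipe_tee, wrench, sealant, diaphragm from where it was at the start of the episode above 0.025 m).
It also fails if it takes over 61 s, if anything falls off the work surface, if the arm or the gripper's body presses on something with over 40 N, if the wrist force passes 120 N, or if a joint passes its speed limit or range.

### The arm

A 7-joint arm with a two-finger parallel gripper is mounted at the origin on the work surface. World frame = base frame: x ahead of the robot, y to its left, z up, the work surface at z = 0. Lengths are in m, angles in degrees, forces in N, time in s.
With the tool pointing down it reaches from about 0.4 to 0.875 m from the base axis. Payload 19.3 kg.
Tool frame: the origin (TCP) lies on the centre line of the jaws, within the pads' length; the fingertips stand 22 mm ahead of it and the grasp point (between the pads) lies 3 mm ahead of it; z points along the fingers, y is the direction in which the jaws open and shut (so a half turn about z gives the same grasp; the last joint's range is limited). The gripper opens to 85 mm and grips with 20 to 120 N. Pads are 22 mm wide; open, the fingers measure 114 mm over their backs; the gripper's body (76 mm by 85 mm) begins 54 mm behind the grasp point. The pads swing forward as they close: fully open they stand 13 mm farther back than shut.
Start: joints at [72.64, 29.874, -2.08, 91.645, 1.215, 58.505, -6.463], TCP at [0.144, -0.608, 0.253] pointing down, gripper open.
Joint ranges: [-166.77, 166.77], [-17.47, 122.26], [-85.68, 81.53], [9.62, 139.38], [-72.42, 252.41], [9.2, 110.78], [-144.41, 144.41]. Speed limits (degrees/s): [108.29, 108.29, 136.94, 136.94, 172.46, 172.46, 172.46].

### API

Orientations are given as a 3x3 rotation matrix whose columns are the frame's x, y, z axes.
In Python, from plant import bot gives the robot as it stands. The module is installed in compiled form; this text tells all that it offers.
- The arm moves only by the tool play_rows, never from a script. Its argument "motion" is one flat list of numbers, 7 for each row, row after row: the closure, from -1 (fully open) to 1 (shut), then the shift along the world's x, y, z in m, then the turn, a rotation vector about the world's x, y, z in degrees. In form: [jaw, x, y, z, ax, ay, az, jaw, x, y, z, ax, ay, az, ...]. A call has 1 to 12 rows; each row is the pose to reach, as a shift and turn from the pose commanded when the call began; what a row does not reach only later rows make up. A row lasts 1/12 s, in which the tool goes at most 41.7 mm and 7.16 degrees, less where a joint would pass 70% of its speed; a pose out of reach is approached as far as the arm can. A call with a gripper value outside its range is refused whole. The fingers move at their own pace and stop on an object; "squeeze" is the grip in N (left out, the last holds). Time passes only in rows, so rows that repeat a pose let the fingers close. It gives the time, the measured TCP pose, the force and the opening at its end, in the units of the state.
- bot.state(): the state, without advancing time (a new reading comes with each control period).
- bot.get_image(name): name is "side" or "top" or "wrist"; returns a dict with "image" (420x560x3 uint8, red, green, blue), "range_z" (420x560 float32, m along the optical axis (not along the pixel's ray), 0 where there is no reading), "mtx" (3x3 intrinsics, pixels), "k1" (the pictures are not rectified: a ray, as slopes to the right and down, at radius r is drawn at 1 + k1 r^2 times it, then the intrinsics apply), "extrinsics" (4x4, takes a point from camera to world coordinates). Camera axes: x right, y down, z forward; pixel columns grow to the right and rows downward; lengths in m; the calibration is good to about 2 mm. A picture is of the moment at which its call begins.
- bot.hand_in(): hands the job in, once; it reports no verdict.
The state is a dict: "time_s": time; "q": joint angles; "qd": joint speeds; "tau": joint torques, N m; "position": TCP position; "orientation": TCP orientation; "force": force on the tool from outside, world axes, zero at the start; "moment": the same for the moment, N m; "grip_width": finger opening in m.
Only numpy, scipy, OpenCV 4.12 (cv2) and the standard library are available. Lean on these libraries where they do the work, as an engineer would, in place of code of your own. Each camera call takes 0.05 s, during which the arm holds its last target.

## Working session

There is one attempt and no reset: what is moved stays moved. The work goes in short steps, Python scripts to look and compute and a tool call to move; the robot and the scene stay as the last step left them, time stands still between calls to the robot, and variables do not carry over. Pictures are saved under pics/ and viewed, and the job is handed in when it is done.

Besides the shell and the picture viewer there is one more tool, called as name(argument=value, ...), one argument or row to a line, values as JSON. play_rows: Moves the arm, as the interface text tells. Its arguments: {"type":"object","properties":{"motion":{"type":"array"},"squeeze":{"type":"number"}},"required":["motion"]}

```bash
mkdir -p pics; ls; cat > h.py <<'E'
import numpy as np, cv2
from plant import bot
def grab(n,tag):
    d=bot.get_image(n); cv2.imwrite(f'pics/{tag}.png',d['image'][:,:,::-1]); np.savez(f'pics/{tag}.npz',**{k:np.array(v) for k,v in d.items()}); return d
def load(tag): return dict(np.load(f'pics/{tag}.npz'))
def ray(d,u,v):
    K=d['mtx'];k=float(d['k1']); E=d['extrinsics']
    x=(u-K[0,2])/K[0,0]; y=(v-K[1,2])/K[1,1]; rd=np.hypot(x,y); r=rd
    for _ in range(30): r=rd/(1+k*r*r)
    s=r/rd if rd>0 else 1
    return E[:3,3],E[:3,:3]@np.array([x*s,y*s,1])
def onz(d,u,v,z):
    o,r=ray(d,u,v); return o+r*(z-o[2])/r[2]
def pt(d,u,v):
    o,r=ray(d,u,v); return o+r*float(d['range_z'][int(round(v)),int(round(u))])
def proj(d,p):
    E=d['extrinsics'];c=E[:3,:3].T@(np.array(p)-E[:3,3]); a=c[:2]/c[2]; a=a*(1+float(d['k1'])*(a@a)); K=d['mtx']; return K[0,0]*a[0]+K[0,2],K[1,1]*a[1]+K[1,2]
E
python3 - <<'E'
from h import *
for n in ['side','top','wrist']:
    d=grab(n,n+'0'); print(n,d['mtx'].tolist(),d['k1'],d['extrinsics'].round(3).tolist())
print(bot.state())
E
```

```text
pics
side [[528.7221504882367, 0.0, 283.5331437406079], [0.0, 528.7221504882367, 217.60385314562487], [0.0, 0.0, 1.0]] -0.12037838697830947 [[-0.997, -0.041, 0.063, 0.35], [-0.073, 0.719, -0.691, 1.114], [-0.017, -0.693, -0.72, 1.223], [0.0, 0.0, 0.0, 1.0]]
top [[463.99696489956915, 0.0, 282.28938076783805], [0.0, 463.99696489956915, 212.62994665395632], [0.0, 0.0, 1.0]] -0.07770882373331743 [[0.117, -0.971, 0.21, 0.182], [-0.993, -0.114, 0.026, -0.002], [-0.001, -0.212, -0.977, 1.368], [0.0, 0.0, 0.0, 1.0]]
wrist [[309.7192447752285, 0.0, 281.0663954289371], [0.0, 309.7192447752285, 206.96938784051488], [0.0, 0.0, 1.0]] -0.05238422245813967 [[0.231, -0.926, -0.298, 0.22], [-0.973, -0.22, -0.07, -0.59], [-0.0, 0.306, -0.952, 0.374], [0.0, 0.0, 0.0, 1.0]]
{'time_s': 0.15, 'q': array([72.63974531, 29.8997586 , -2.08060239, 91.66392796,  1.21553252,
       58.50500184, -6.46073228]), 'qd': array([-0.05647557, -0.09746873,  0.01321177, -0.1439732 ,  0.02844683,
       -0.0666807 , -0.01494378]), 'tau': array([ 3.32614392e-03, -9.27379704e+01,  1.98155567e+00, -3.70054972e+01,
        1.80725200e-02,  6.33268588e-03, -4.47350658e-05]), 'position': array([ 0.14409776, -0.60793995,  0.25288969]), 'orientation': array([[ 9.73020729e-01,  2.30717562e-01, -2.58326802e-04],
       [ 2.30717695e-01, -9.73020426e-01,  7.71461524e-04],
       [-7.33675331e-05, -8.10248619e-04, -9.99999669e-01]]), 'force': array([ 0.02829425,  0.84771996, -0.10735384]), 'moment': array([0.02435473, 0.01775093, 0.00455718]), 'grip_width': 0.08540239011810997}
```

View pics/top0.png

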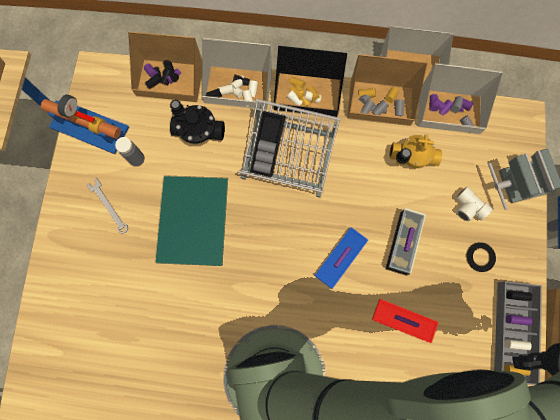

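View pics/side0.png

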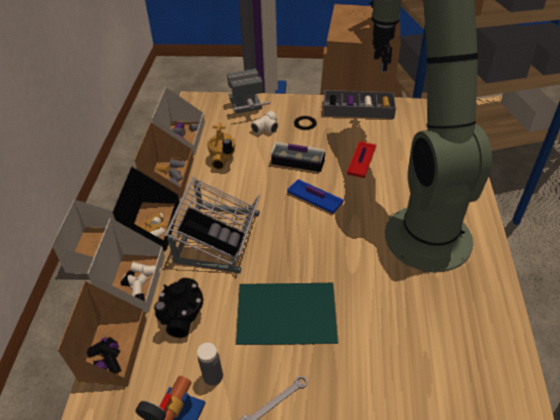

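View pics/wrist0.png

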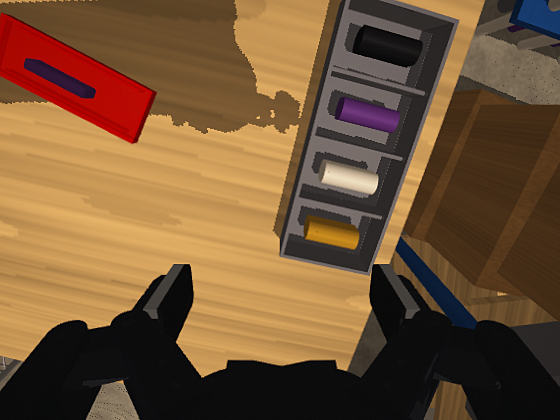

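The top view shows the tray with clear lid and purple bar at about (406,240), the rack at (290,150) with its right bay free, the mat at (192,220). The blue and red lids are decoys. I'll enlarge the relevant parts.

```bash
python3 - <<'E'
from h import *
d=load('top0');im=d['image'][:,:,::-1]
a=cv2.resize(im[195:285,375:440],None,fx=6,fy=6,interpolation=cv2.INTER_CUBIC)
b=cv2.resize(im[95:200,235:345],None,fx=5,fy=5,interpolation=cv2.INTER_CUBIC)
c=np.zeros((560,800,3),np.uint8);c[:540,:390]=a; b=cv2.resize(b,(410,391));c[:391,390:800]=b
cv2.imwrite('pics/crop1.png',c)
s=load('side0')['image'][:,:,::-1]
cv2.imwrite('pics/crop2.png',cv2.resize(s[130:275,160:335],None,fx=4,fy=4,interpolation=cv2.INTER_CUBIC))
hsv=cv2.cvtColor(im,cv2.COLOR_BGR2HSV)
m=cv2.inRange(hsv,(125,60,40),(160,255,255)); m[:195]=0;m[285:]=0;m[:,:385]=0;m[:,440:]=0
v,u=np.nonzero(m);print(len(u),u.mean(),v.mean())
r=cv2.minAreaRect(np.stack([u,v],1).astype(np.float32));print(r)
print(onz(d,u.mean(),v.mean(),.067), [pt(d,uu,vv) for uu,vv in list(zip(u,v))[::8]])
# mat
m=cv2.inRange(hsv,(65,60,20),(95,255,140));n,l,st,ce=cv2.connectedComponentsWithStats(m);i=1+st[1:,4].argmax();print(st[i])
c,_=cv2.findContours((l==i).astype(np.uint8),0,2);q=cv2.approxPolyDP(max(c,key=len),8,True)[:,0];
P=[onz(d,*p,.004) for p in q.astype(float)];print(np.round(P,3),np.mean(P,0))
E
```

```text
137 407.8175182481752 238.8832116788321
((402.7373046875, 240.54811096191406), (16.20652961730957, 54.81787872314453), 14.826478958129883)
[ 0.42718402 -0.33165959  0.067     ] [array([ 0.50987029, -0.31598173,  0.04176147]), array([ 0.45876911, -0.34258651,  0.07477997]), array([ 0.45102425, -0.33316101,  0.07939244]), array([ 0.44853074, -0.33868402,  0.08073107]), array([ 0.44463173, -0.33161295,  0.06507899]), array([ 0.44018502, -0.33469855,  0.07613231]), array([ 0.43801344, -0.3382131 ,  0.0742521 ]), array([ 0.43124696, -0.32996764,  0.07440713]), array([ 0.4285282 , -0.33516181,  0.07705874]), array([ 0.42224793, -0.32756067,  0.07479103]), array([ 0.41906296, -0.3320688 ,  0.08010401]), array([ 0.41683441, -0.3354929 ,  0.07849976]), array([ 0.41053578, -0.32787437,  0.07640458]), array([ 0.40795149, -0.33315863,  0.07861673]), array([ 0.40184412, -0.32582668,  0.07543075]), array([ 0.39907364, -0.32846108,  0.07693728]), array([ 0.39474975, -0.29499606,  0.03829144]), array([ 0.35040181, -0.28714988,  0.03547331])]
[ 156  176   72   90 5635]
[[0.547 0.41  0.004]
 [0.283 0.388 0.004]
 [0.297 0.195 0.004]
 [0.56  0.215 0.004]] [0.42166184 0.30207774 0.004     ]
```

View pics/crop1.png

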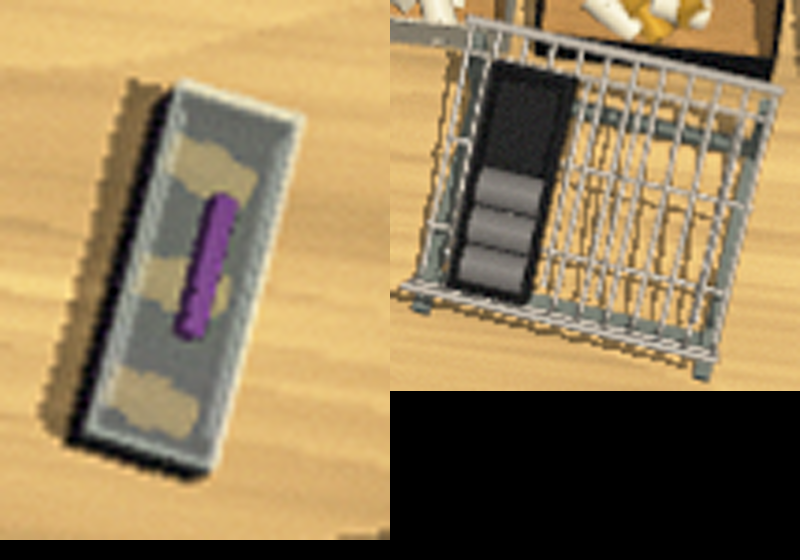

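View pics/crop2.png

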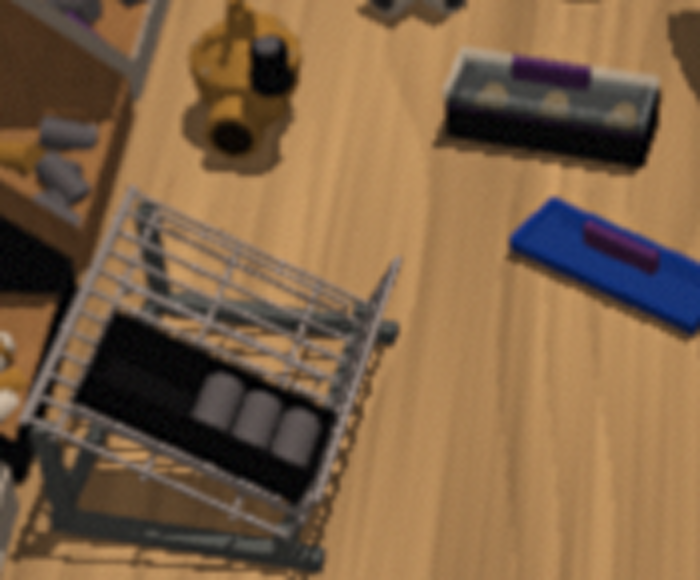

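```bash
python3 - <<'E'
from h import *
d=load('top0')
P=np.array([onz(d,375+x/6-.5,195+y/6-.5,.054) for x,y in [(178,82),(303,118),(212,470),(88,432)]])
print(P.round(4),P.mean(0));
for i in range(4): print(np.linalg.norm(P[i]-P[(i+1)%4]))
a=(P[0]+P[1]-P[2]-P[3])/2; print('yaw',np.degrees(np.arctan2(a[1],a[0])))
s=load('side0');im=s['image'][:,:,::-1];hsv=cv2.cvtColor(im,cv2.COLOR_BGR2HSV)
m=cv2.inRange(hsv,(125,60,30),(165,255,255)); m[:140]=0;m[155:]=0;m[:,:285]=0;m[:,310:]=0
v,u=np.nonzero(m);print(len(u),u.mean(),v.mean(),onz(s,u.mean(),v.mean(),.065))
# tray in left bay and rack corners by depth
f=410/110
for x,y in [(490,62),(580,78),(527,303),(450,287)]:
    u,v=235+(x-390)/f,95+y/f; print('ctray',u,v,onz(d,u,v,.1).round(3),pt(d,u,v).round(3))
# cloud in rack region, non background
R=d['range_z'];pts=[]
for v in range(95,200):
    for u in range(235,345):
        p=pt(d,u,v); 
        if .02<p[2]<.2 : pts.append(np.r_[p,u,v])
pts=np.array(pts);np.save('pics/rk.npy',pts);print(len(pts),pts.min(0),pts.max(0))
w=np.clip((cv2.resize(R[95:200,235:345],None,fx=6,fy=6,interpolation=0)-1.1)/.3*255,0,255).astype(np.uint8)
cv2.imwrite('pics/dep.png',w)
E
```

```text
[[ 0.519  -0.3187  0.054 ]
 [ 0.5083 -0.3809  0.054 ]
 [ 0.3329 -0.3469  0.054 ]
 [ 0.3442 -0.2868  0.054 ]] [ 0.42610055 -0.33333748  0.054     ]
0.0630790010108055
0.17868735645616984
0.061165827805781565
0.17774920599171326
yaw -10.645476095449737
103 296.9126213592233 147.7766990291262 [ 0.42911294 -0.33586591  0.065     ]
ctray 261.8292682926829 111.63414634146342 [0.75  0.127 0.1  ] [0.728 0.122 0.15 ]
ctray 285.9756097560976 115.92682926829269 [0.744 0.055 0.1  ] [0.788 0.06  0.002]
ctray 271.7560975609756 176.2926829268293 [0.556 0.074 0.1  ] [0.578 0.079 0.026]
ctray 251.09756097560975 172.0 [0.562 0.134 0.1  ] [0.57  0.137 0.071]
4382 [ 5.31565381e-01 -1.02020341e-01  2.00185337e-02  2.35000000e+02
  9.50000000e+01] [8.70612457e-01 2.22168351e-01 1.55888916e-01 3.40000000e+02
 1.96000000e+02]
```

View pics/dep.png

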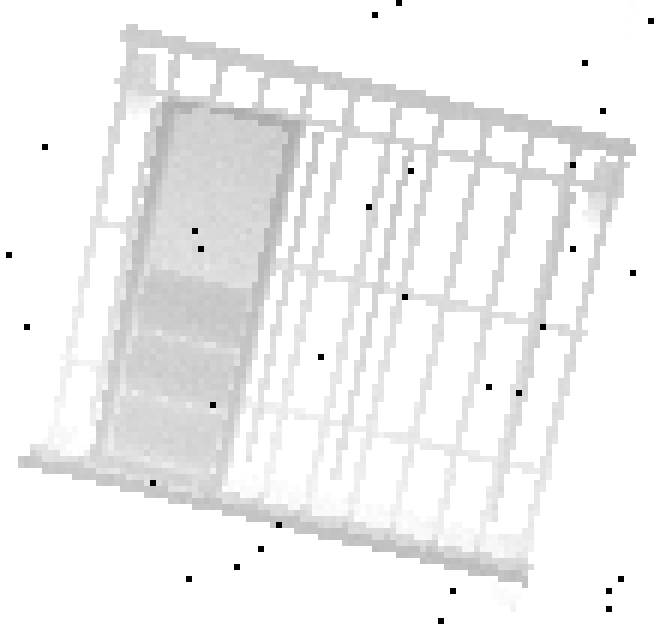

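```bash
python3 - <<'E'
from h import *
d=load('top0')
def seg(a,b,w=2):
    # points on bright rail between 2 image pts, via depth, min range in small nbhd
    out=[]
    for t in np.linspace(0.03,.97,40):
        u,v=a[0]+t*(b[0]-a[0]),a[1]+t*(b[1]-a[1]);best=None
        for dv in range(-w,w+1):
            p=pt(d,u,v+dv)
            if .03<p[2]<.25 and (best is None or p[2]>best[2]): best=p
        if best is not None: out.append(best)
    out=np.array(out);c=np.median(out,0)
    ex=np.polyfit(out[:,1],out[:,0],1)
    print('n',len(out),'med z',np.percentile(out[:,2],[10,50,90]).round(4),'x=%.4f y + %.4f'%tuple(ex),'first',out[0].round(3),'last',out[-1].round(3))
o=np.array([235,95])
g=lambda x,y:(o+np.array([x,y])/6-0)
seg(g(22,460),g(525,578)); seg(g(125,35),g(632,150))
for x,y,z in [(22,460,.1),(525,578,.1),(125,35,.13),(632,150,.13)]: print(onz(d,*(g(x,y)-.5),z))
E
```

```text
n 40 med z [0.0853 0.0879 0.092 ] x=0.1259 y + 0.5420 first [0.562 0.164 0.084] last [ 0.535 -0.067  0.09 ]
n 40 med z [0.126  0.1288 0.1315] x=0.1230 y + 0.7530 first [0.77  0.139 0.131] last [ 0.739 -0.095  0.128]
[0.5599443  0.17125788 0.1       ]
[ 0.53007167 -0.0722626   0.1       ]
[0.76935633 0.14764862 0.13      ]
[ 0.7385488 -0.1008024  0.13     ]
```

play_rows(
  motion=[-1, 0.03, 0.035, 0.01, 0, 0, 0, -1, 0.055, 0.062, 0.02, 0, 0, 0, -1, 0.08, 0.09, 0.03, 0, 0, 0, -1, 0.108, 0.12, 0.04, 0, 0, 0, -1, 0.135, 0.15, 0.05, 0, 0, 0, -1, 0.162, 0.18, 0.06, 0, 0, 0, -1, 0.19, 0.21, 0.07, 0, 0, 0, -1, 0.216, 0.24, 0.08, 0, 0, 0, -1, 0.243, 0.27, 0.08, 0, 0, 0, -1, 0.27, 0.3, 0.08, 0, 0, 0, -1, 0.296, 0.33, 0.08, 0, 0, 0, -1, 0.323, 0.36, 0.08, 0, 0, 0],
)

```text
time_s: 1.15
position: [0.4679, -0.2465, 0.3334]
orientation: [[0.973, 0.23, 0.0], [0.23, -0.973, -0.0], [0.0, 0.0, -1.0]]
force: [-0.1, -0.8, -0.7]
grip_width: 0.0854
```

play_rows(
  motion=[-1, 0.02, 0.03, 0, 0, 0, -2, -1, 0.04, 0.06, 0, 0, 0, -6, -1, 0.07, 0.09, 0, 0, 0, -10, -1, 0.1, 0.12, 0, 0, 0, -15, -1, 0.13, 0.15, 0, 0, 0, -20, -1, 0.16, 0.18, 0, 0, 0, -20, -1, 0.185, 0.205, 0, 0, 0, -20, -1, 0.21, 0.23, 0, 0, 0, -20, -1, 0.21, 0.23, 0, 0, 0, -20, -1, 0.21, 0.23, 0, 0, 0, -20],
)

```text
time_s: 1.98
position: [0.6776, -0.0161, 0.332]
orientation: [[0.994, -0.113, -0.002], [-0.113, -0.994, 0.001], [-0.002, -0.0, -1.0]]
force: [-0.7, -1.5, -0.7]
grip_width: 0.0852
```

```bash
python3 - <<'E'
from h import *
grab('wrist','wrist1')
E
```

```text
(no output)
```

View pics/wrist1.png

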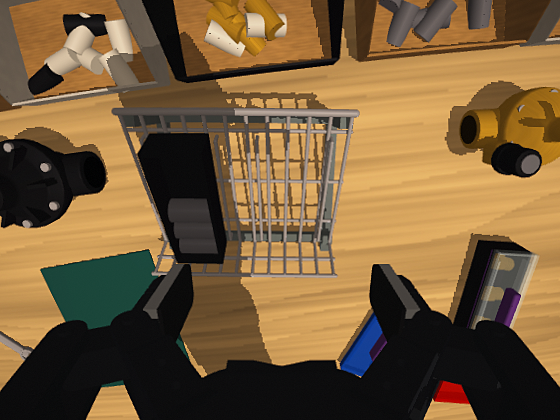

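The wrist view shows the whole rack: back rail (113,112)–(358,113), fence top (153,273)–(338,274), free bay right of the black tray.

```bash
python3 - <<'E'
from h import *
d=load('wrist1')
im=d['image'][:,:,::-1];cv2.imwrite('pics/crop3.png',cv2.resize(im[100:285,205:370],None,fx=3.2,fy=3.2,interpolation=cv2.INTER_CUBIC))
t=load('top0')
for a,z in [((113,112),.128),((358,113),.128),((153,273),.086),((338,274),.086)]:
    print(a,onz(d,*a,z).round(4), pt(d,*a).round(3))
# bed plane fit from depth in free bay
pts=np.array([pt(d,u,v) for v in range(125,240) for u in range(250,335)])
c=np.array([.545,.0495]);yaw=np.radians(-7.1);X=np.array([np.cos(yaw),np.sin(yaw)]);Y=np.array([-X[1],X[0]])
loc=np.c_[(pts[:,:2]-c)@X,(pts[:,:2]-c)@Y,pts[:,2]]
k=(loc[:,2]>.035)&(loc[:,0]>.03)&(loc[:,0]<.2)
L=loc[k];res=L[:,2]-np.tan(np.radians(26))*L[:,0]
h,e=np.histogram(res,40,(-.02,.06));print(list(zip(e.round(3),h)))
E
```

```text
(113, 112) [0.7723 0.1464 0.128 ] [0.772 0.147 0.127]
(358, 113) [ 0.7419 -0.1014  0.128 ] [ 0.756 -0.025  0.453]
(153, 273) [0.5643 0.1716 0.086 ] [0.564 0.171 0.086]
(338, 274) [ 0.5352 -0.0766  0.086 ] [ 0.483 -0.089 -0.   ]
[(np.float64(-0.02), np.int64(2)), (np.float64(-0.018), np.int64(0)), (np.float64(-0.016), np.int64(0)), (np.float64(-0.014), np.int64(0)), (np.float64(-0.012), np.int64(0)), (np.float64(-0.01), np.int64(0)), (np.float64(-0.008), np.int64(0)), (np.float64(-0.006), np.int64(0)), (np.float64(-0.004), np.int64(0)), (np.float64(-0.002), np.int64(0)), (np.float64(0.0), np.int64(0)), (np.float64(0.002), np.int64(0)), (np.float64(0.004), np.int64(0)), (np.float64(0.006), np.int64(0)), (np.float64(0.008), np.int64(0)), (np.float64(0.01), np.int64(9)), (np.float64(0.012), np.int64(96)), (np.float64(0.014), np.int64(338)), (np.float64(0.016), np.int64(234)), (np.float64(0.018), np.int64(533)), (np.float64(0.02), np.int64(1288)), (np.float64(0.022), np.int64(156)), (np.float64(0.024), np.int64(10)), (np.float64(0.026), np.int64(5)), (np.float64(0.028), np.int64(30)), (np.float64(0.03), np.int64(358)), (np.float64(0.032), np.int64(266)), (np.float64(0.034), np.int64(8)), (np.float64(0.036), np.int64(0)), (np.float64(0.038), np.int64(0)), (np.float64(0.04), np.int64(0)), (np.float64(0.042), np.int64(0)), (np.float64(0.044), np.int64(0)), (np.float64(0.046), np.int64(0)), (np.float64(0.048), np.int64(0)), (np.float64(0.05), np.int64(0)), (np.float64(0.052), np.int64(0)), (np.float64(0.054), np.int64(0)), (np.float64(0.056), np.int64(0)), (np.float64(0.058), np.int64(0))]
```

View pics/crop3.png

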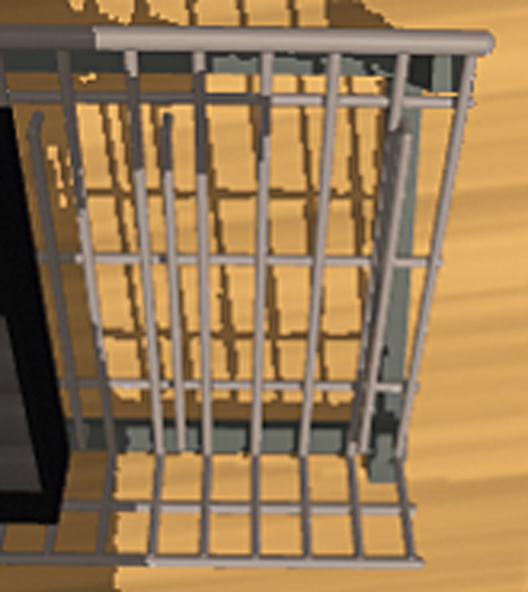

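```bash
python3 - <<'E'
from h import *
d=load('wrist1')
yaw=np.arctan2(-( .0304+.0291)/2,.248); print('yaw',np.degrees(yaw))
X=np.array([np.cos(yaw),np.sin(yaw)]);Y=np.array([-X[1],X[0]]);c=np.array([.545,.0495])
mid_b=(np.array([.7723,.1464])+[.7419,-.1014])/2; mid_f=(np.array([.5643,.1716])+[.5352,-.0766])/2
print('mid y local',(mid_b-c)@Y,(mid_f-c)@Y,'x',(mid_b-c)@X,(mid_f-c)@X)
for tag,U,V in [('wrist1',(245,345),(120,280)),('top0',(265,345),(100,200))]:
    d=load(tag)
    pts=np.array([pt(d,u,v) for v in range(*V) for u in range(*U)])
    L=np.c_[(pts[:,:2]-c)@X,(pts[:,:2]-c)@Y,pts[:,2]]
    k=(L[:,2]>.03)&(L[:,0]>.05)&(L[:,0]<.19)
    res=L[:,2]-np.tan(np.radians(26))*L[:,0]
    b=k&(res>.018)&(res<.025);print(tag,'bed',b.sum(),np.percentile(res[b],[10,50,90]),np.polyfit(L[b,0],L[b,2],1), np.polyfit(L[b,1],res[b],1))
    g=k&(res>.027)&(res<.038);h,e=np.histogram(L[g,1],60,(-.15,.03));print([(round(float(a),3),int(n)) for a,n in zip(e,h) if n>3])
    for lo,hi in [(-.13,-.085),(-.04,0.0)]:
        q=g&(L[:,1]>lo)&(L[:,1]<hi); print(np.median(L[q,1]),q.sum(),np.polyfit(L[q,0],L[q,1],1) if q.sum()>5 else '')
    f=(L[:,0]>-.01)&(L[:,0]<.05)&(L[:,2]>.03)&(L[:,1]<-.02)&(L[:,1]>-.11)
    u=L[f]; print('fence fit x vs z',np.polyfit(u[:,2],u[:,0],1),f.sum(), 'expect slope -0.488','perp', np.percentile((u[:,0]*np.cos(.4538)+u[:,2]*np.sin(.4538)),[10,50,90]))
E
```

```text
yaw -6.840495884329358
mid y local -0.0015454722157827211 -0.0014200108193392503 x 0.21380603713560153 0.004954398982011716
wrist1 bed 2010 [0.01941024 0.02080956 0.02211884] [0.49702636 0.01961094] [-0.00476913  0.02049711]
[(-0.105, 142), (-0.102, 175), (-0.027, 57), (-0.024, 237), (-0.021, 25)]
-0.10176848965766372 317 [ 0.00504192 -0.10254163]
-0.022741893539651933 319 [-0.00507025 -0.02206409]
fence fit x vs z [-0.67092141  0.06021775] 1036 expect slope -0.488 perp [0.03981272 0.04173992 0.05269786]
top0 bed 592 [0.01884662 0.02156019 0.02411475] [0.49422905 0.02068565] [0.00864759 0.02168568]
[(-0.105, 35), (-0.102, 32), (-0.024, 46), (-0.021, 17), (0.018, 15), (0.021, 47), (0.024, 4), (0.027, 7)]
-0.10210230007511098 72 [ 0.01342311 -0.10457036]
-0.022149659297318193 70 [-0.00664886 -0.02157141]
fence fit x vs z [-0.73199563  0.06587107] 182 expect slope -0.488 perp [0.03877929 0.04232739 0.05939023]
```

play_rows(
  motion=[-1, -0.02, -0.025, 0, 0, 0, 0, -1, -0.042, -0.053, 0, 0, 0, -1, -1, -0.064, -0.081, 0, 0, 0, -2, -1, -0.086, -0.109, 0, 0, 0, -3, -1, -0.109, -0.138, -0.01, 0, 0, -4, -1, -0.131, -0.166, -0.025, 0, 0, -4.1, -1, -0.154, -0.195, -0.04, 0, 0, -4.1, -1, -0.176, -0.223, -0.06, 0, 0, -4.1, -1, -0.199, -0.252, -0.08, 0, 0, -4.1, -1, -0.221, -0.28, -0.1, 0, 0, -4.1, -1, -0.24, -0.304, -0.12, 0, 0, -4.1, -1, -0.2506, -0.317, -0.14, 0, 0, -4.1],
)

```text
time_s: 3.03
position: [0.4225, -0.3389, 0.193]
orientation: [[0.981, -0.192, -0.001], [-0.192, -0.981, -0.002], [-0.0, 0.002, -1.0]]
force: [0.4, -0.6, -0.1]
grip_width: 0.0855
```

play_rows(
  motion=[-1, 0, 0, -0.03, 0, 0, 0, -1, 0, 0, -0.06, 0, 0, 0, -1, 0, 0, -0.06, 0, 0, 0],
)

```text
time_s: 3.28
position: [0.4232, -0.3348, 0.1294]
orientation: [[0.982, -0.189, -0.005], [-0.189, -0.982, 0.003], [-0.006, -0.002, -1.0]]
force: [-1.2, 0.7, -0.9]
grip_width: 0.0856
```

```bash
python3 - <<'E'
from h import *
for n in ['wrist','side','top']: grab(n,n+'2')
s=bot.state();print(s['position'],s['orientation'].round(4))
s=load('side2')['image'][:,:,::-1]
cv2.imwrite('pics/crop4.png',cv2.resize(s[70:200,230:370],None,fx=4,fy=4,interpolation=cv2.INTER_CUBIC))
E
```

```text
[ 0.42653332 -0.33569471  0.13475326] [[ 9.823e-01 -1.874e-01  7.000e-04]
 [-1.874e-01 -9.823e-01 -7.000e-04]
 [ 8.000e-04  5.000e-04 -1.000e+00]]
```

View pics/wrist2.png

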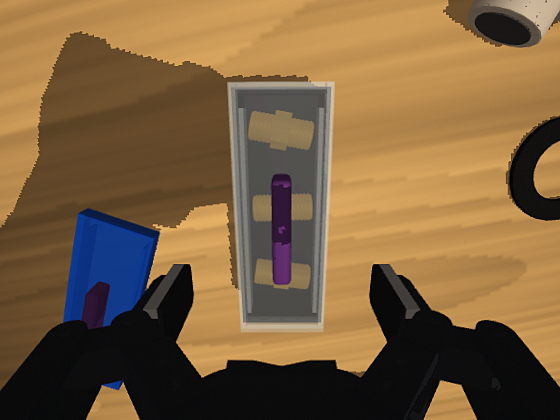

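View pics/crop4.png

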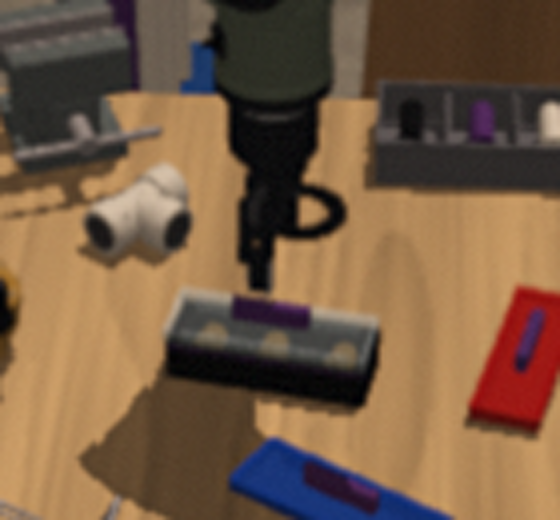

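```bash
python3 - <<'E'
from h import *
d=load('wrist2')
P=np.array([onz(d,*p,.054) for p in [(228,83),(334,82),(324,331),(241,331)]]);print(P.round(4),P.mean(0))
for i in range(4): print(np.linalg.norm(P[i]-P[(i+1)%4]).round(4))
a=(P[0]+P[1]-P[2]-P[3])/2; print('yaw',np.degrees(np.arctan2(a[1],a[0])))
B=np.array([onz(d,281.5,175,.076),onz(d,282,284,.076)]);print(B,np.linalg.norm(B[0]-B[1]),B.mean(0))
q=load('top2');print(bot.state()['position'])
E
```

```text
[[ 0.5199 -0.3209  0.054 ]
 [ 0.5086 -0.3828  0.054 ]
 [ 0.3324 -0.3508  0.054 ]
 [ 0.3445 -0.2876  0.054 ]] [ 0.42635991 -0.33552009  0.054     ]
0.0629
0.1791
0.0643
0.1786
yaw -10.520198210475028
[[ 0.46383976 -0.34249061  0.076     ]
 [ 0.39350972 -0.32931672  0.076     ]] 0.07155323722060758 [ 0.42867474 -0.33590366  0.076     ]
[ 0.42653332 -0.33569471  0.13475326]
```

```bash
python3 - <<'E'
from h import *
d=load('side2')
for v in range(134,146):
    print(v,[tuple(pt(d,u,v).round(3)) for u in (293,295,297)])
d=load('wrist2')
for v,u in [(264,180),(268,186),(280,188),(295,185),(264,380),(268,376),(280,374),(295,380),(310,165),(300,160)]:
    print(u,v,pt(d,u,v).round(4))
E
```

```text
134 [(np.float64(0.438), np.float64(-0.266), np.float64(0.177)), (np.float64(0.432), np.float64(-0.269), np.float64(0.175)), (np.float64(0.425), np.float64(-0.267), np.float64(0.177))]
135 [(np.float64(0.438), np.float64(-0.261), np.float64(0.177)), (np.float64(0.431), np.float64(-0.258), np.float64(0.179)), (np.float64(0.426), np.float64(-0.282), np.float64(0.161))]
136 [(np.float64(0.439), np.float64(-0.286), np.float64(0.154)), (np.float64(0.432), np.float64(-0.275), np.float64(0.162)), (np.float64(0.426), np.float64(-0.283), np.float64(0.157))]
137 [(np.float64(0.439), np.float64(-0.286), np.float64(0.149)), (np.float64(0.432), np.float64(-0.274), np.float64(0.159)), (np.float64(0.426), np.float64(-0.288), np.float64(0.149))]
138 [(np.float64(0.439), np.float64(-0.277), np.float64(0.153)), (np.float64(0.432), np.float64(-0.27), np.float64(0.158)), (np.float64(0.426), np.float64(-0.281), np.float64(0.15))]
139 [(np.float64(0.439), np.float64(-0.281), np.float64(0.145)), (np.float64(0.432), np.float64(-0.278), np.float64(0.148)), (np.float64(0.426), np.float64(-0.286), np.float64(0
[... 754 characters left out ...]
float64(0.443), np.float64(-0.336), np.float64(0.081)), (np.float64(0.436), np.float64(-0.345), np.float64(0.074)), (np.float64(0.434), np.float64(-0.438), np.float64(0.002))]
145 [(np.float64(0.443), np.float64(-0.335), np.float64(0.078)), (np.float64(0.436), np.float64(-0.335), np.float64(0.078)), (np.float64(0.429), np.float64(-0.335), np.float64(0.078))]
180 264 [ 0.4426 -0.2914  0.1251]
186 268 [ 0.4414 -0.2947  0.1277]
188 280 [ 0.4341 -0.2928  0.1255]
185 295 [ 0.4301 -0.2919  0.1314]
380 264 [ 0.4252 -0.3809  0.1245]
376 268 [ 0.4249 -0.3784  0.1268]
374 280 [ 0.418  -0.3772  0.1255]
380 295 [ 0.4164 -0.377   0.1351]
165 310 [ 0.4391 -0.294   0.1547]
160 300 [ 0.4427 -0.2927  0.1532]
```

play_rows(
  motion=[-1, 0, 0.001, -0.02, 0, 0, 0, -1, 0, 0.001, -0.045, 0, 0, 0, -1, 0, 0.001, -0.065, 0, 0, 0, -1, 0, 0.001, -0.082, 0, 0, 0, -1, 0, 0.001, -0.092, 0, 0, 0, -1, 0, 0.001, -0.096, 0, 0, 0, -1, 0, 0.001, -0.096, 0, 0, 0, -1, 0, 0.001, -0.096, 0, 0, 0],
)

```text
time_s: 4.1
position: [0.4271, -0.3345, 0.0385]
orientation: [[0.982, -0.187, 0.001], [-0.187, -0.982, -0.001], [0.001, 0.001, -1.0]]
force: [-0.4, 0.3, 0.5]
grip_width: 0.0853
```

```bash
python3 - <<'E'
from h import *
for n in ['wrist','side']: grab(n,n+'3')
s=bot.state();print(s['position'],s['orientation'].round(4),s['force'])
s=load('side3')['image'][:,:,::-1]
a=cv2.resize(s[100:190,250:350],(500,450),interpolation=cv2.INTER_CUBIC); w=load('wrist3')['image'][:,:,::-1]
cv2.imwrite('pics/crop5.png',np.hstack([a,cv2.resize(w[100:],(300,450)) if 0 else cv2.resize(w,(300,450))]))
E
```

```text
[ 0.42711219 -0.33456808  0.03851823] [[ 9.824e-01 -1.869e-01  1.400e-03]
 [-1.868e-01 -9.824e-01 -1.000e-03]
 [ 1.600e-03  7.000e-04 -1.000e+00]] [ 0.20231512  0.59645116 -0.03541545]
```

View pics/crop5.png

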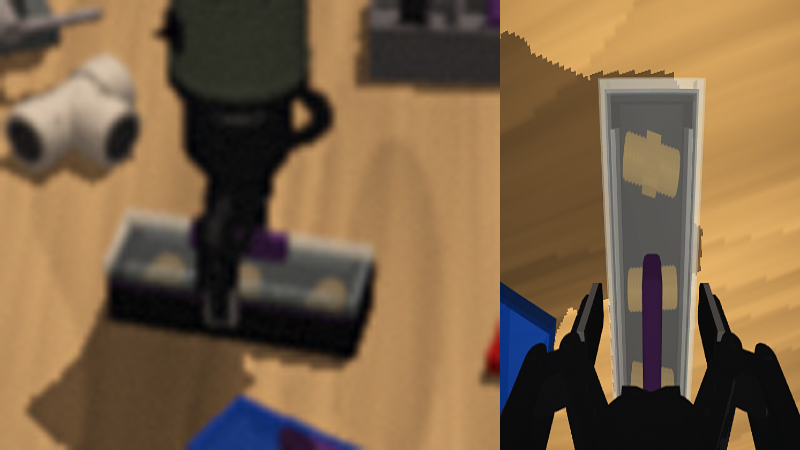

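play_rows(
  motion=[0.2, 0, 0, 0, 0, 0, 0, 0.6, 0, 0, 0, 0, 0, 0, 1, 0, 0, 0, 0, 0, 0, 1, 0, 0, 0, 0, 0, 0, 1, 0, 0, 0, 0, 0, 0, 1, 0, 0, 0, 0, 0, 0],
  squeeze=110,
)

```text
time_s: 4.7
position: [0.4268, -0.3344, 0.0383]
orientation: [[0.982, -0.187, 0.001], [-0.187, -0.982, -0.001], [0.001, 0.0, -1.0]]
force: [-3.1, 1.2, 16.6]
grip_width: 0.0629
```

```bash
python3 - <<'E'
from h import *
for n in ['wrist','side']: grab(n,n+'4')
s=bot.state();print(s['position'],s['orientation'].round(4),s['force'],s['moment'],s['grip_width'])
s=load('side4')['image'][:,:,::-1]
a=cv2.resize(s[100:190,250:350],(500,450),interpolation=cv2.INTER_CUBIC); w=load('wrist4')['image'][:,:,::-1]
cv2.imwrite('pics/crop6.png',np.hstack([a,cv2.resize(w,(300,450))]))
E
```

```text
[ 0.4268057  -0.33443527  0.03826345] [[ 9.824e-01 -1.869e-01  7.000e-04]
 [-1.869e-01 -9.824e-01 -7.000e-04]
 [ 8.000e-04  5.000e-04 -1.000e+00]] [-2.35833205  0.67543354 15.85785606] [0.61130327 0.5071858  0.06161991] 0.06261618638040323
```

View pics/crop6.png

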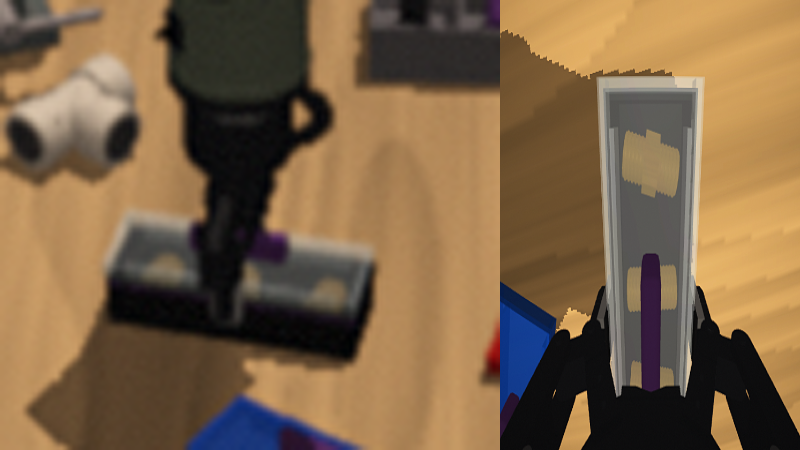

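Gripped at 63 mm. A small slow lift, then check.

play_rows(
  motion=[1, 0, 0, 0.005, 0, 0, 0, 1, 0, 0, 0.015, 0, 0, 0, 1, 0, 0, 0.03, 0, 0, 0, 1, 0, 0, 0.05, 0, 0, 0, 1, 0, 0, 0.07, 0, 0, 0, 1, 0, 0, 0.09, 0, 0, 0, 1, 0, 0, 0.11, 0, 0, 0, 1, 0, 0, 0.13, 0, 0, 0, 1, 0, 0, 0.14, 0, 0, 0, 1, 0, 0, 0.14, 0, 0, 0],
)

```text
time_s: 5.63
position: [0.4272, -0.3347, 0.1796]
orientation: [[0.982, -0.187, 0.003], [-0.187, -0.982, -0.002], [0.003, 0.001, -1.0]]
force: [0.8, -0.7, -5.1]
grip_width: 0.0626
```

```bash
python3 - <<'E'
from h import *
for n in ['wrist','side']: grab(n,n+'5')
s=bot.state();print(s['position'],s['orientation'].round(4),s['force'],s['moment'],s['grip_width'])
s=load('side5')['image'][:,:,::-1]
a=cv2.resize(s[80:170,250:350],(500,450),interpolation=cv2.INTER_CUBIC); w=load('wrist5')['image'][:,:,::-1]
cv2.imwrite('pics/crop7.png',np.hstack([a,cv2.resize(w,(300,450))]))
E
```

```text
[ 0.42632484 -0.33400611  0.17698079] [[ 9.824e-01 -1.867e-01 -1.000e-04]
 [-1.867e-01 -9.824e-01  1.000e-04]
 [-1.000e-04 -0.000e+00 -1.000e+00]] [ 0.56241153 -0.736553   -4.48847562] [-0.02937582 -0.02889087  0.01427142] 0.06275136708299132
```

View pics/crop7.png

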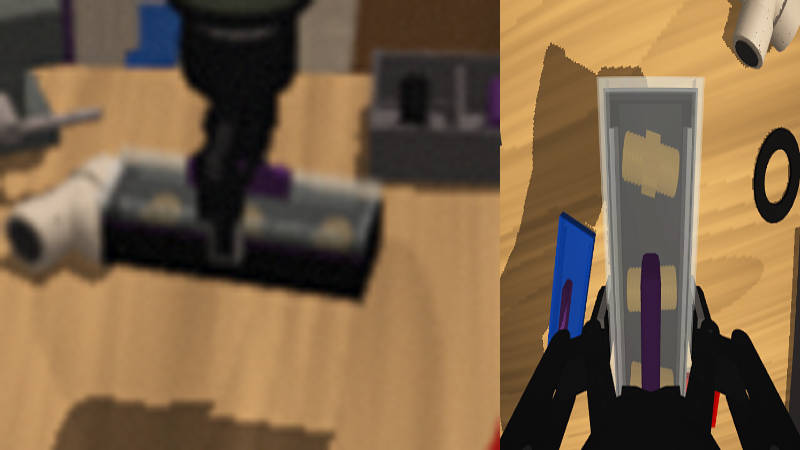

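play_rows(
  motion=[1, 0.01, 0.01, 0.02, -0.4, -2, 0, 1, 0.02, 0.02, 0.04, -1.3, -6.9, 0, 1, 0.03, 0.03, 0.06, -2.4, -12.8, 0, 1, 0.04, 0.04, 0.08, -3.6, -18.7, 0, 1, 0.05, 0.05, 0.1, -4.7, -24.6, 0, 1, 0.06, 0.06, 0.11, -5.8, -30.5, 0, 1, 0.06, 0.06, 0.12, -6.9, -36.4, 0, 1, 0.06, 0.06, 0.12, -8, -42.2, 0, 1, 0.06, 0.06, 0.12, -9, -47.2, 0, 1, 0.06, 0.06, 0.12, -9, -47.2, 0, 1, 0.06, 0.06, 0.12, -9, -47.2, 0, 1, 0.06, 0.06, 0.12, -9, -47.2, 0],
)

```text
time_s: 6.73
position: [0.4861, -0.2773, 0.3145]
orientation: [[0.715, -0.163, 0.68], [-0.136, -0.986, -0.092], [0.686, -0.027, -0.727]]
force: [0.3, 0.2, -5.3]
grip_width: 0.0627
```

```bash
python3 - <<'E'
from h import *
for n in ['wrist','side']: grab(n,n+'6')
s=bot.state();print(s['q'].round(1),s['position'],s['orientation'].round(4),s['force'],s['moment'],s['grip_width'])
s=load('side6')['image'][:,:,::-1]
a=cv2.resize(s[60:190,230:350],(415,450),interpolation=cv2.INTER_CUBIC); w=load('wrist6')['image'][:,:,::-1]
cv2.imwrite('pics/crop8.png',np.hstack([a,cv2.resize(w,(385,450))]))
E
```

```text
[ 68.6  11.6 -39.8 126.4 -64.4   9.8  -7.4] [ 0.48479868 -0.28000524  0.31504162] [[ 0.7137 -0.168   0.68  ]
 [-0.1401 -0.9854 -0.0964]
 [ 0.6863 -0.0265 -0.7269]] [ 0.37966758 -0.39042794 -4.39538748] [0.1515145  1.27501867 0.02279466] 0.06255936515478945
```

View pics/crop8.png

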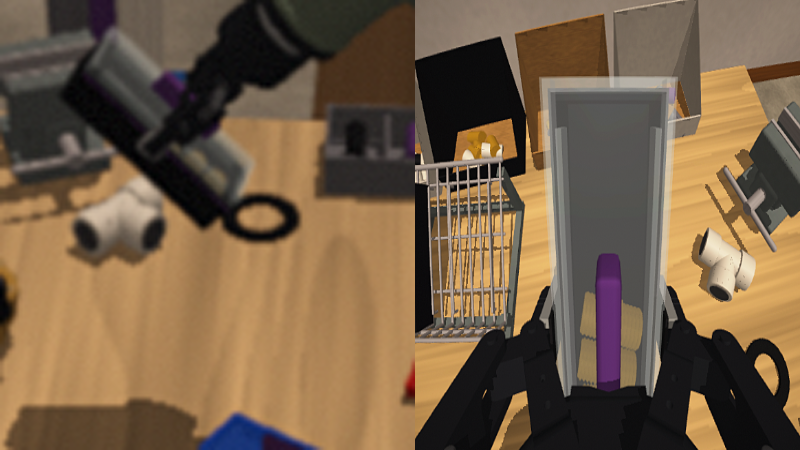

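The lid is in place and the nipples lie together at the low end. Next, compute the pose above the rack.

```bash
cat >> h.py <<'E'
from scipy.spatial.transform import Rotation as Ro
yaw=np.radians(-6.84);th=np.radians(26)
Xh=np.array([np.cos(yaw),np.sin(yaw),0]);RY=np.array([-Xh[1],Xh[0],0])
RX=Xh*np.cos(th)+np.array([0,0,np.sin(th)]);RN=np.cross(RX,RY)
seat=np.array([.6477,-.0258,.0749])
RT=np.c_[RX,-RY,-RN]
def togo(p,R=RT):
    s=bot.state(); dr=Ro.from_matrix(R@s['orientation'].T).as_rotvec(degrees=True)
    return (p-s['position']).round(4),dr.round(2)
E
python3 - <<'E'
from h import *
home=seat+.0383*RN;print(home,RX,RN)
for a,b in [(.012,.12),(.012,.07),(.012,.06)]: print(a,b,home+a*RX+b*RN,togo(home+a*RX+b*RN))
print(bot.state()['q'].round(1))
E
```

```text
[ 0.63102988 -0.0238004   0.10932381] [ 0.89239697 -0.10704382  0.43837115] [-0.43525109  0.05220876  0.89879405]
0.012 0.12 [ 0.58950852 -0.01881988  0.22243955] (array([ 0.1047,  0.2612, -0.0926]), array([ 1.  , 17.39,  3.04]))
0.012 0.07 [ 0.61127107 -0.02143032  0.17749985] (array([ 0.1265,  0.2586, -0.1375]), array([ 1.  , 17.39,  3.04]))
0.012 0.06 [ 0.61562358 -0.0219524   0.16851191] (array([ 0.1308,  0.2581, -0.1465]), array([ 1.  , 17.39,  3.04]))
[ 68.6  11.6 -39.8 126.4 -64.4   9.8  -7.4]
```

play_rows(
  motion=[1, 0.005, 0.012, 0, 0, 1, 0.2, 1, 0.015, 0.035, 0, 0, 3, 0.5, 1, 0.026, 0.062, 0, 0.2, 5, 0.8, 1, 0.037, 0.09, 0, 0.4, 7, 1.2, 1, 0.048, 0.118, 0, 0.5, 9, 1.6, 1, 0.059, 0.146, -0.005, 0.6, 11, 2, 1, 0.07, 0.174, -0.01, 0.7, 13, 2.3, 1, 0.081, 0.2, -0.015, 0.8, 15, 2.6, 1, 0.091, 0.225, -0.02, 0.9, 17, 3, 1, 0.1, 0.245, -0.025, 1, 17.4, 3, 1, 0.105, 0.26, -0.03, 1, 17.4, 3, 1, 0.105, 0.26, -0.03, 1, 17.4, 3],
)

```text
time_s: 7.83
position: [0.5764, -0.0576, 0.2916]
orientation: [[0.893, -0.117, 0.435], [-0.104, -0.993, -0.054], [0.439, 0.003, -0.899]]
force: [1.0, -0.5, -4.5]
grip_width: 0.0625
```

```bash
python3 - <<'E'
from h import *
for n in ['wrist','side']: grab(n,n+'7')
s=bot.state();print(s['q'].round(1),s['position'],s['orientation'].round(4),s['force'],s['moment'],s['grip_width'])
home=seat+.0383*RN
for a,b in [(.012,.12),(.012,.065)]: print(a,b,togo(home+a*RX+b*RN))
s=load('side7')['image'][:,:,::-1]
a=cv2.resize(s[100:280,150:316],(415,450),interpolation=cv2.INTER_CUBIC); w=load('wrist7')['image'][:,:,::-1]
cv2.imwrite('pics/crop9.png',np.hstack([a,cv2.resize(w,(385,450))]))
E
```

```text
[  -8.4   13.1    6.2  117.2    5.9   24.2 -103.4] [ 0.57763285 -0.04924451  0.29042172] [[ 8.942e-01 -1.045e-01  4.353e-01]
 [-9.370e-02 -9.945e-01 -4.620e-02]
 [ 4.378e-01  6.000e-04 -8.991e-01]] [-0.0558097  -0.17817923 -5.33287534] [ 4.78149619e-02  8.45413098e-01 -7.98226050e-04] 0.06245675562385291
0.012 0.12 (array([ 0.0119,  0.0304, -0.068 ]), array([ 0.03, -0.04, -0.84]))
0.012 0.065 (array([ 0.0358,  0.0276, -0.1174]), array([ 0.03, -0.04, -0.84]))
```

View pics/crop9.png

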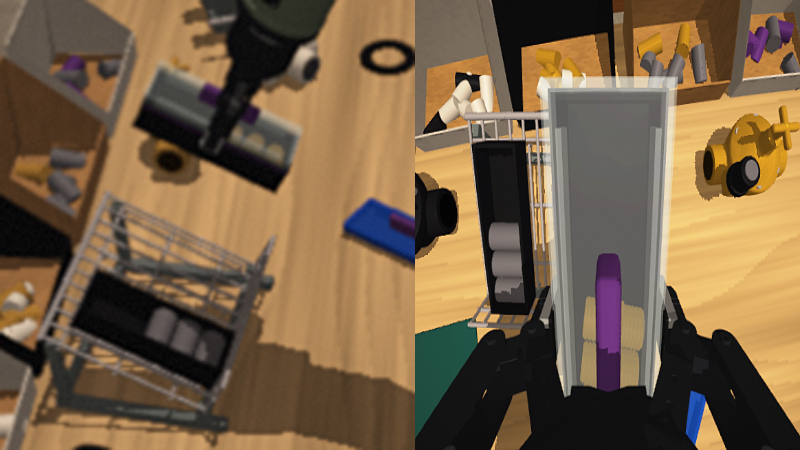

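play_rows(
  motion=[1, 0.002, 0.006, -0.01, 0, 0, -0.3, 1, 0.004, 0.014, -0.025, 0, 0, -0.8, 1, 0.007, 0.022, -0.042, 0, 0, -0.8, 1, 0.011, 0.03, -0.06, 0, 0, -0.8, 1, 0.018, 0.03, -0.08, 0, 0, -0.8, 1, 0.025, 0.029, -0.095, 0, 0, -0.8, 1, 0.031, 0.028, -0.108, 0, 0, -0.8, 1, 0.036, 0.028, -0.117, 0, 0, -0.8, 1, 0.036, 0.028, -0.117, 0, 0, -0.8, 1, 0.036, 0.028, -0.117, 0, 0, -0.8],
)

```text
time_s: 8.77
position: [0.6114, -0.03, 0.1742]
orientation: [[0.892, -0.128, 0.434], [-0.115, -0.992, -0.057], [0.438, 0.001, -0.899]]
force: [0.3, 0.3, -3.5]
grip_width: 0.0623
```

```bash
python3 - <<'E'
from h import *
for n in ['wrist','side','top']: grab(n,n+'8')
s=bot.state();print(s['q'].round(1),s['position'],s['force'],s['moment'])
home=seat+.0383*RN
print((s['position']-home)@np.c_[RX,RY,RN])
for a,b in [(.012,.03),(.012,.01),(.012,0.003)]: print(a,b,togo(home+a*RX+b*RN))
s=load('side8')['image'][:,:,::-1]
a=cv2.resize(s[150:280,160:280],(415,450),interpolation=cv2.INTER_CUBIC); w=load('top8')['image'][:,:,::-1]
cv2.imwrite('pics/crop10.png',np.hstack([a,cv2.resize(w[90:210,235:345],(385,450))]))
E
```

```text
[ -11.2   26.5    7.4  119.2   14.3    9.3 -116.4] [ 0.61175444 -0.03013223  0.17563504] [ 0.18504643  0.29470102 -5.41244115] [0.08475057 0.8171167  0.01378509]
[ 0.01254536 -0.00858241  0.06765922]
0.012 0.03 (array([ 0.0169,  0.0066, -0.0341]), array([0.  , 0.1 , 0.53]))
0.012 0.01 (array([ 0.0256,  0.0056, -0.0521]), array([0.  , 0.1 , 0.53]))
0.012 0.003 (array([ 0.0287,  0.0052, -0.0584]), array([0.  , 0.1 , 0.53]))
```

View pics/crop10.png

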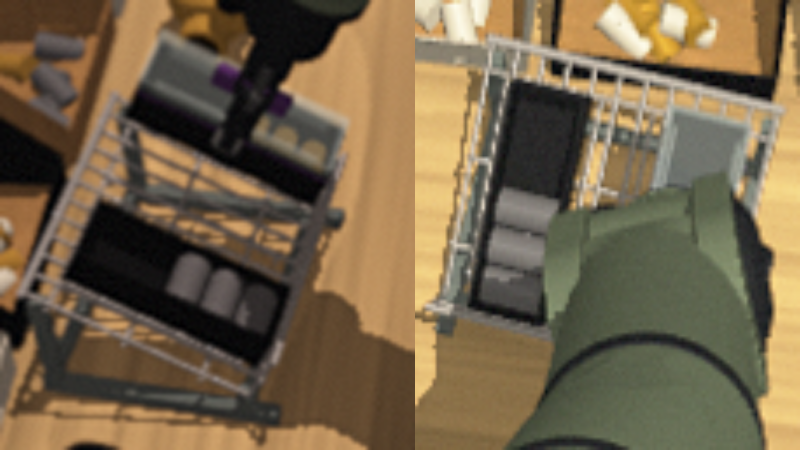

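View pics/wrist8.png

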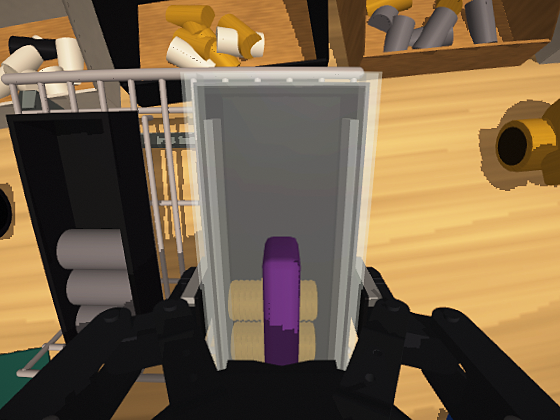

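Joint 6 is at its limit (9.3 vs 9.2) here, still 68 mm above the bed. Before going on I'll check with a fitted arm model whether the 26° home pose can be reached at all.

```bash
cat > kin.py <<'E'
import numpy as np
from scipy.spatial.transform import Rotation as Ro
from scipy.optimize import least_squares
D=[([72.63974531,29.8997586,-2.08060239,91.66392796,1.21553252,58.50500184,-6.46073228],[.14409776,-.60793995,.25288969],[[.97302,.23072,-.00026],[.23072,-.97302,.00077],[-.00007,-.00081,-1]]),
([68.6,11.6,-39.8,126.4,-64.4,9.8,-7.4],[.48479868,-.28000524,.31504162],[[.7137,-.168,.68],[-.1401,-.9854,-.0964],[.6863,-.0265,-.7269]]),
([-8.4,13.1,6.2,117.2,5.9,24.2,-103.4],[.57763285,-.04924451,.29042172],[[.8942,-.1045,.4353],[-.0937,-.9945,-.0462],[.4378,.0006,-.8991]]),
([-11.2,26.5,7.4,119.2,14.3,9.3,-116.4],[.61175444,-.03013223,.17563504],[[.892,-.128,.434],[-.115,-.992,-.057],[.438,.001,-.899]])]
E
python3 - <<'E'
from kin import *
import itertools
best=[]
ax='zyzyzyz'
for sg in itertools.product([1,-1],repeat=7):
    # R = Rz(a) * prod * C ; C chosen from first pose, check others
    def P(q,s): 
        R=np.eye(3)
        for i in range(7): R=R@Ro.from_euler(ax[i],s[i]*q[i],degrees=True).as_matrix()
        return R
    M=[P(q,sg) for q,_,_ in D]; T=[np.array(r) for *_,r in D]
    # T = B M C with B=Rz(b): unknown b ; grid
    for b in np.arange(0,360,15):
        B=Ro.from_euler('z',b,degrees=True).as_matrix()
        C=(B@M[0]).T@T[0]
        e=max(np.degrees(Ro.from_matrix((B@m@C).T@t).magnitude()) for m,t in zip(M,T)); best.append((e,b,sg,C))
best.sort(key=lambda x:x[0]);
for x in best[:6]: print(x[:3],Ro.from_matrix(x[3]).as_rotvec(degrees=True).round(1))
E
```

```text
(np.float64(0.16873556972723314), np.int64(0), (-1, 1, -1, 1, -1, 1, -1)) [-0.  0. 90.]
(np.float64(0.16873556972724027), np.int64(180), (-1, -1, -1, -1, -1, -1, -1)) [  0.   0. -90.]
(np.float64(11.042092355604181), np.int64(15), (-1, 1, -1, 1, -1, 1, -1)) [ -0.   0. 105.]
(np.float64(11.042092355604195), np.int64(195), (-1, -1, -1, -1, -1, -1, -1)) [  0.   0. -75.]
(np.float64(11.078396716942164), np.int64(345), (-1, 1, -1, 1, -1, 1, -1)) [ 0. -0. 75.]
(np.float64(11.078396716942171), np.int64(165), (-1, -1, -1, -1, -1, -1, -1)) [  -0.   -0. -105.]
```

```bash
cat >> kin.py <<'E'
def fk(q,p):
    d1,d3,d5,d7,l1,l3,l5,a3,a5=p
    S=[-1,1,-1,1,-1,1,-1];ax='zyzyzyz'
    offs=[[0,0,d1],[0,l1,0],[a3,0,d3],[-a3,l3,0],[a5,0,d5],[-a5,l5,0],[0,0,d7]]
    R=np.eye(3);x=np.zeros(3)
    for i in range(7):
        R=R@Ro.from_euler(ax[i],S[i]*q[i],degrees=True).as_matrix(); x=x+R@np.array(offs[i])
    return x,R@Ro.from_euler('z',90,degrees=True).as_matrix()
def fit(D):
    f=lambda p:np.r_[np.concatenate([fk(q,p)[0]-np.array(x) for q,x,_ in D]),1e-3*p[4:]]
    r=least_squares(f,[.3,.4,.35,.25,0,0,0,0,0]);return r.x,np.abs(r.fun[:3*len(D)]).max()
E
python3 - <<'E'
from kin import *
p,e=fit(D);print(p.round(4),e)
E
```

```text
[ 3.186e-01  5.328e-01  4.206e-01  3.072e-01 -2.150e-02 -3.700e-02
 -5.000e-04 -8.000e-04 -6.000e-04] 0.0005960749783718473
```

```bash
cat >> kin.py <<'E'
LO=np.array([-166.77,-17.47,-85.68,9.62,-72.42,9.2,-144.41]);HI=np.array([166.77,122.26,81.53,139.38,252.41,110.78,144.41])
p0=np.array([.3186,.5328,.4206,.3072,-.0215,-.037,-.0005,-.0008,-.0006])
def ik(x,R,q0,m=2.5,w=0.0):
    def f(q):
        a,B=fk(q,p0); return np.r_[(a-x)*10,Ro.from_matrix(B.T@R).as_rotvec()*3,w*(q-q0)]
    r=least_squares(f,np.clip(q0,LO+m+.1,HI-m-.1),bounds=(LO+m,HI-m));a,B=fk(r.x,p0)
    return r.x,np.linalg.norm(a-x),np.degrees(Ro.from_matrix(B.T@R).magnitude())
E
python3 - <<'E'
from kin import *
from h import seat,RX,RY,RN
rng=np.random.default_rng(0)
qn=np.array([-11.2,26.5,7.4,119.2,14.3,9.3,-116.4])
for dx in (0,.06):
  for t in (26,20,15,12,8,4):
    al=np.radians(26-t); # tool rotated back relative to tray by al about rack y
    # tool z: -RN rotated
    tz=-RN*np.cos(al)-RX*np.sin(al); ty=-RY; tx=np.cross(ty,tz)
    R=np.c_[tx,ty,tz]; x=seat+.040*RN - .000*tz+ dx*RN
    q,e,a=ik(x,R,qn); out=[]
    for _ in range(25):
        qq,ee,aa=ik(x,R,LO+rng.random(7)*(HI-LO))
        if ee<1e-3 and aa<.2: out.append(qq)
    print(dx,t,'from here',q.round(0),round(e,4),round(a,2),'| nsol',len(out),'near', (min(out,key=lambda s:np.abs(s-qn).max()).round(0) if out else ''))
E
```

```text
0 26 from here [  -1.   34.   -5.  115.   42.   12. -142.] 0.0076 3.08 | nsol 0 near 
0 20 from here [  -5.   35.   -0.  114.   19.   13. -120.] 0.0 0.0 | nsol 12 near [  -5.   35.   -0.  114.   20.   13. -121.]
0 15 from here [  -9.   36.    6.  110.   -2.   20. -100.] 0.0 0.0 | nsol 10 near [  -6.   36.    2.  110.    5.   20. -106.]
0 12 from here [  -8.   36.    5.  107.   -1.   25. -100.] 0.0 0.0 | nsol 15 near [  -4.   36.   -0.  107.    6.   25. -106.]
0 8 from here [ -7.  37.   4. 104.  -2.  31. -99.] 0.0 0.0 | nsol 9 near [   4.   38.  -11.  103.   16.   33. -114.]
0 4 from here [ -6.  39.   4. 101.  -3.  37. -98.] 0.0 0.0 | nsol 18 near [ -8.  39.   6. 101.  -5.  37. -96.]
0.06 26 from here [  -3.   27.   -4.  120.   41.   12. -142.] 0.0016 0.63 | nsol 3 near [-31.  31.  32. 121. -62.  12. -43.]
0.06 20 from here [ -10.   28.    6.  116.    5.   17. -107.] 0.0 0.0 | nsol 8 near [  -9.   28.    4.  116.    8.   17. -110.]
0.06 15 from here [  -9.   29.    5.  112.    1.   25. -103.] 0.0 0.0 | nsol 9 near [   1.   29.   -8.  111.   16.   26. -116.]
0.06 12 from here [  -9.   30.    5.  110.   -0.   29. -101.] 0.0 0.0 | nsol 13 near [  -8.   30.    4.  110.    1.   29. -102.]
0.06 8 from here [ -8.  31.   5. 106.  -2.  35. -99.] 0.0 0.0 | nsol 16 near [   1.   31.   -7.  106.    9.   36. -109.]
0.06 4 from here [ -7.  32.   4. 103.  -3.  41. -98.] 0.0 0.0 | nsol 15 near [ -9.  33.   7. 103.  -4.  41. -97.]
```

The home pose with the tool square to the bed is out of reach (no IK solution), but with the tool about 12° off vertical it's easy. So: set the tray back on the bench, re-grip it with the tool leaning about 14° relative to the tray, then place.

```bash
python3 - <<'E'
from h import *
y=np.radians(-10.7);R=np.c_[[np.cos(y),np.sin(y),0],[np.sin(y),-np.cos(y),0],[0,0,-1]]
print(togo(np.array([.4268,-.3345,.20]),R))
from kin import *
al=np.radians(14)
for a in (0,14):
    al=np.radians(a);tz=np.array([-np.sin(al)*np.cos(y),-np.sin(al)*np.sin(y),-np.cos(al)]);ty=R[:,1];RR=np.c_[np.cross(ty,tz),ty,tz]
    for z in (.038,.2): print(a,z,[np.round(k,3) for k in ik(np.array([.4268,-.3345,z]),RR,np.array([30,30,0,100,0,60,-60.]))])
E
```

```text
(array([-0.185 , -0.3044,  0.0244]), array([ 4.09, 25.78, -3.26]))
0 0.038 [array([ 34.999,  41.061,  -4.374, 111.85 ,   6.268,  27.311, -74.575]), np.float64(0.0), np.float64(0.0)]
0 0.2 [array([ 30.939,  26.239,   1.215, 107.331,  -0.741,  46.438, -68.16 ]), np.float64(0.0), np.float64(0.0)]
14 0.038 [array([ 26.256,  45.989,   4.527, 101.93 ,   1.8  ,  45.434, -72.33 ]), np.float64(0.0), np.float64(0.0)]
14 0.2 [array([ 25.892,  32.576,   5.004,  97.815,   2.236,  62.923, -71.525]), np.float64(0.0), np.float64(0.0)]
```

play_rows(
  motion=[1, -0.005, -0.002, 0.015, 0, 0, 0, 1, -0.015, -0.005, 0.04, 0, 0, 0, 1, -0.025, -0.01, 0.07, 0, 0, 0, 1, -0.035, -0.02, 0.1, 0, 0, 0, 1, -0.045, -0.04, 0.115, 0.3, 2, -0.2, 1, -0.056, -0.065, 0.12, 0.8, 5, -0.6, 1, -0.068, -0.09, 0.12, 1.3, 8, -1, 1, -0.08, -0.116, 0.12, 1.8, 11, -1.4, 1, -0.092, -0.142, 0.12, 2.2, 14, -1.8, 1, -0.104, -0.168, 0.12, 2.7, 17, -2.2, 1, -0.116, -0.194, 0.12, 3.2, 20, -2.5, 1, -0.128, -0.22, 0.12, 3.6, 23, -2.9],
)

```text
time_s: 9.92
position: [0.4829, -0.2516, 0.2961]
orientation: [[0.983, -0.18, 0.047], [-0.18, -0.984, -0.008], [0.048, -0.001, -0.999]]
force: [0.6, 0.0, -4.3]
grip_width: 0.0624
```

```bash
python3 - <<'E'
from h import *
y=np.radians(-10.7);R=np.c_[[np.cos(y),np.sin(y),0],[np.sin(y),-np.cos(y),0],[0,0,-1]]
print(togo(np.array([.4268,-.3345,.12]),R),bot.state()['q'].round(1))
E
```

```text
(array([-0.0561, -0.0829, -0.1761]), array([ 0.46,  2.7 , -0.32])) [ 20.   18.6   2.  103.1  -1.5  55.6 -77.6]
```

play_rows(
  motion=[1, -0.012, -0.018, -0.01, 0.1, 0.7, 0, 1, -0.025, -0.037, -0.03, 0.3, 1.4, -0.1, 1, -0.037, -0.055, -0.055, 0.4, 2.1, -0.2, 1, -0.048, -0.07, -0.085, 0.5, 2.7, -0.3, 1, -0.054, -0.08, -0.115, 0.5, 2.7, -0.3, 1, -0.056, -0.083, -0.145, 0.5, 2.7, -0.3, 1, -0.056, -0.083, -0.165, 0.5, 2.7, -0.3, 1, -0.056, -0.083, -0.176, 0.5, 2.7, -0.3, 1, -0.056, -0.083, -0.176, 0.5, 2.7, -0.3, 1, -0.056, -0.083, -0.176, 0.5, 2.7, -0.3],
)

```text
time_s: 10.75
position: [0.4282, -0.3334, 0.1198]
orientation: [[0.983, -0.184, 0.001], [-0.184, -0.983, 0.0], [0.001, -0.0, -1.0]]
force: [0.9, -0.5, -3.4]
grip_width: 0.0627
```

```bash
python3 - <<'E'
from h import *
y=np.radians(-10.7);R=np.c_[[np.cos(y),np.sin(y),0],[np.sin(y),-np.cos(y),0],[0,0,-1]]
print(togo(np.array([.4268,-.3345,.0383]),R),bot.state()['q'].round(1))
E
```

```text
(array([-0.0014, -0.0011, -0.0815]), array([-0.  ,  0.06, -0.07])) [ 29.7  33.2   2.6 110.6  -2.5  36.3 -66.7]
```

play_rows(
  motion=[1, 0, 0, -0.02, 0, 0, 0, 1, 0, 0, -0.04, 0, 0, 0, 1, 0, 0, -0.055, 0, 0, 0, 1, 0, 0, -0.067, 0, 0, 0, 1, 0, 0, -0.074, 0, 0, 0, 1, 0, 0, -0.078, 0, 0, 0, 1, 0, 0, -0.08, 0, 0, 0, 1, 0, 0, -0.0815, 0, 0, 0, 1, 0, 0, -0.0815, 0, 0, 0, 1, 0, 0, -0.0815, 0, 0, 0],
)

```text
time_s: 11.58
position: [0.4281, -0.3336, 0.0383]
orientation: [[0.983, -0.185, 0.002], [-0.185, -0.983, -0.0], [0.002, -0.0, -1.0]]
force: [-1.0, 2.3, 3.4]
grip_width: 0.0628
```

play_rows(
  motion=[0, 0, 0, 0, 0, 0, 0, -1, 0, 0, 0, 0, 0, 0, -1, 0, 0, 0, 0, 0, 0, -1, 0, 0, 0, 0, 0, 0, -1, 0, 0, 0, 0, 0, 0, -1, 0, 0, 0, 0.5, 2.8, 0, -1, 0, 0, 0, 1.2, 6.6, 0, -1, 0, 0, 0, 2, 10.6, 0, -1, 0, 0, 0, 2.6, 13.8, 0, -1, 0, 0, 0, 2.6, 13.8, 0, -1, 0, 0, 0, 2.6, 13.8, 0],
)

```text
time_s: 12.5
position: [0.428, -0.3331, 0.037]
orientation: [[0.954, -0.184, -0.237], [-0.178, -0.983, 0.045], [-0.241, -0.001, -0.97]]
force: [-0.4, 0.1, -0.2]
grip_width: 0.0854
```

```bash
python3 - <<'E'
from h import *
for n in ['wrist','side','top']: grab(n,n+'9')
s=bot.state();print(s['q'].round(1),s['position'],s['orientation'].round(3),s['force'],s['grip_width'])
s=load('side9')['image'][:,:,::-1]
a=cv2.resize(s[100:190,250:350],(500,450),interpolation=cv2.INTER_CUBIC); w=load('wrist9')['image'][:,:,::-1]
cv2.imwrite('pics/crop11.png',np.hstack([a,cv2.resize(w,(300,450))]))
E
```

```text
[ 24.8  46.2   6.6 102.   -0.3  45.2 -70.5] [ 0.42709849 -0.33344912  0.03761348] [[ 0.954 -0.186 -0.237]
 [-0.18  -0.983  0.046]
 [-0.241 -0.001 -0.97 ]] [-0.26255489  0.92862341  0.27818043] 0.08551708404933551
```

View pics/crop11.png

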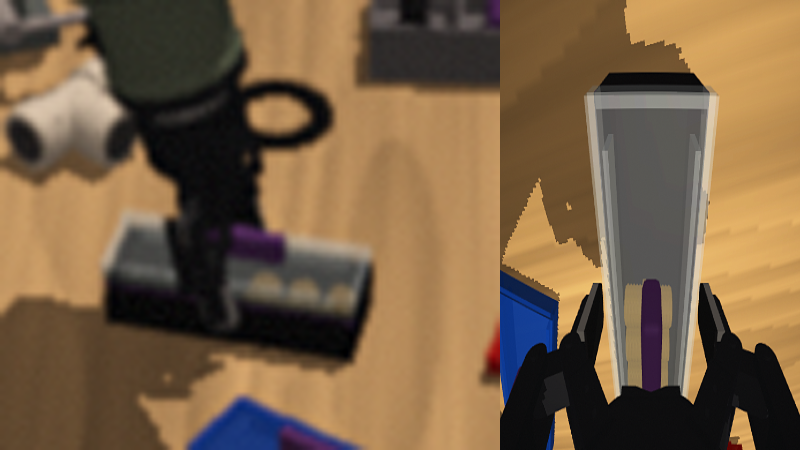

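All three nipples lie at the low end and the lid is seated. Re-grip.

play_rows(
  motion=[0.2, 0, 0, 0, 0, 0, 0, 0.6, 0, 0, 0, 0, 0, 0, 1, 0, 0, 0, 0, 0, 0, 1, 0, 0, 0, 0, 0, 0, 1, 0, 0, 0, 0, 0, 0, 1, 0, 0, 0, 0, 0, 0, 1, 0, 0, 0, 0, 0, 0],
  squeeze=115,
)

```text
time_s: 13.23
position: [0.4275, -0.3335, 0.0381]
orientation: [[0.954, -0.185, -0.237], [-0.18, -0.983, 0.045], [-0.242, -0.001, -0.97]]
force: [-1.6, -0.1, 9.4]
grip_width: 0.0628
```

```bash
python3 - <<'E'
from h import *
s=bot.state();print(s['position'],s['orientation'].round(4),s['force'],s['moment'],s['grip_width'])
E
```

```text
[ 0.42750763 -0.3335301   0.03812567] [[ 9.535e-01 -1.854e-01 -2.375e-01]
 [-1.798e-01 -9.827e-01  4.550e-02]
 [-2.418e-01 -6.000e-04 -9.703e-01]] [-1.63079221 -0.09167452  9.42220108] [ 0.34867297  0.44783066 -0.0630291 ] 0.06279241251011462
```

play_rows(
  motion=[1, 0, 0, 0.005, 0, 0, 0, 1, 0, 0, 0.015, 0, 0, 0, 1, 0, 0, 0.03, 0, 0, 0, 1, 0, 0, 0.05, 0, 0, 0, 1, 0, 0, 0.07, 0, 0, 0, 1, 0, 0, 0.09, 0, 0, 0, 1, 0, 0, 0.11, 0, 0, 0, 1, 0, 0, 0.13, 0, 0, 0, 1, 0, 0, 0.14, 0, 0, 0, 1, 0, 0, 0.14, 0, 0, 0],
)

```text
time_s: 14.07
position: [0.4284, -0.3338, 0.1797]
orientation: [[0.954, -0.185, -0.235], [-0.18, -0.983, 0.044], [-0.239, 0.0, -0.971]]
force: [0.1, 0.2, -5.0]
grip_width: 0.0625
```

```bash
python3 - <<'E'
from h import *
for n in ['wrist','side']: grab(n,n+'10')
s=bot.state();print(s['q'].round(1),s['position'],s['orientation'].round(4),s['force'],s['moment'],s['grip_width'])
s=load('side10')['image'][:,:,::-1]
a=cv2.resize(s[80:170,250:350],(500,450),interpolation=cv2.INTER_CUBIC); w=load('wrist10')['image'][:,:,::-1]
cv2.imwrite('pics/crop12.png',np.hstack([a,cv2.resize(w,(300,450))]))
E
```

```text
[ 23.7  34.4   8.   98.9   0.3  60.1 -70. ] [ 0.42757806 -0.33316934  0.17718686] [[ 9.536e-01 -1.849e-01 -2.378e-01]
 [-1.792e-01 -9.828e-01  4.560e-02]
 [-2.421e-01 -9.000e-04 -9.702e-01]] [-1.31855721  0.65550566 -5.42387821] [-0.11476923 -0.56413164  0.01038434] 0.062466910094650496
```

View pics/crop12.png

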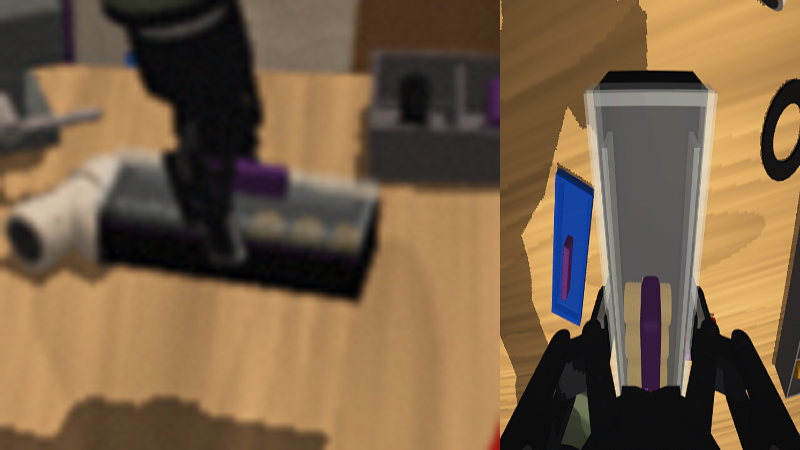

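```bash
cat >> h.py <<'E'
RG=Ro.from_rotvec(RY*14,degrees=True).as_matrix()@RT
home=seat+.0381*RN
E
python3 - <<'E'
from h import *
print(RG.round(3),home)
for a,b in [(.012,.16),(.012,.12),(.012,.065)]: print(a,b,togo(home+a*RX+b*RN,RG))
E
```

```text
[[ 0.971 -0.119  0.206]
 [-0.116 -0.993 -0.025]
 [ 0.208 -0.    -0.978]] [ 0.63111693 -0.02381085  0.10914405]
0.012 0.16 (array([0.1446, 0.3164, 0.081 ]), array([ -4.01, -25.71,   3.74]))
0.012 0.12 (array([0.162 , 0.3143, 0.0451]), array([ -4.01, -25.71,   3.74]))
0.012 0.065 (array([ 0.186 ,  0.3115, -0.0044]), array([ -4.01, -25.71,   3.74]))
```

play_rows(
  motion=[1, 0.005, 0.01, 0.03, 0, 0, 0, 1, 0.012, 0.025, 0.06, -0.5, -3, 0.4, 1, 0.022, 0.048, 0.085, -1, -6, 0.8, 1, 0.034, 0.075, 0.1, -1.4, -9, 1.3, 1, 0.047, 0.103, 0.105, -1.9, -12, 1.7, 1, 0.06, 0.131, 0.105, -2.3, -15, 2.2, 1, 0.073, 0.16, 0.105, -2.8, -18, 2.6, 1, 0.086, 0.188, 0.105, -3.3, -21, 3, 1, 0.099, 0.217, 0.105, -3.7, -24, 3.5, 1, 0.112, 0.245, 0.1, -4, -25.7, 3.7, 1, 0.125, 0.274, 0.095, -4, -25.7, 3.7, 1, 0.135, 0.297, 0.09, -4, -25.7, 3.7],
)

```text
time_s: 15.17
position: [0.5625, -0.0339, 0.266]
orientation: [[0.972, -0.119, 0.205], [-0.116, -0.993, -0.024], [0.206, -0.0, -0.979]]
force: [0.8, -1.1, -4.7]
grip_width: 0.0625
```

play_rows(
  motion=[1, 0.006, 0.011, -0.005, 0, 0, 0, 1, 0.0095, 0.019, -0.01, 0, 0, 0, 1, 0.0095, 0.019, -0.01, 0, 0, 0],
)

```text
time_s: 15.42
position: [0.5717, -0.0157, 0.2553]
orientation: [[0.972, -0.118, 0.203], [-0.115, -0.993, -0.024], [0.204, 0.0, -0.979]]
force: [-1.2, 0.8, -4.7]
grip_width: 0.0625
```

```bash
python3 - <<'E'
from h import *
for n in ['wrist','side']: grab(n,n+'11')
s=bot.state();print(s['q'].round(1),s['position'],s['force'],s['moment'],s['grip_width'])
for a,b in [(.012,.16),(.012,.12),(.012,.065)]: print(a,b,togo(home+a*RX+b*RN,RG))
E
```

```text
[  -6.2   19.6    0.9  109.2    3.5   39.7 -104.8] [ 0.57159231 -0.01817527  0.25667762] [ 0.59019547 -0.12815181 -4.35572613] [0.00327561 0.38483644 0.02024166] 0.062183868808776945
0.012 0.16 (array([0.0006, 0.0014, 0.0015]), array([ 0.02, -0.12,  0.07]))
0.012 0.12 (array([ 0.018 , -0.0007, -0.0344]), array([ 0.02, -0.12,  0.07]))
0.012 0.065 (array([ 0.0419, -0.0035, -0.0839]), array([ 0.02, -0.12,  0.07]))
```

View pics/wrist11.png

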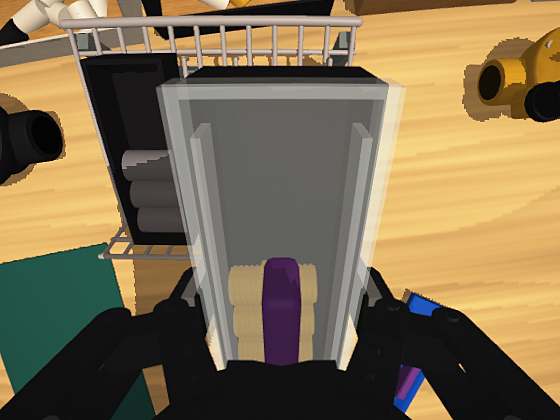

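play_rows(
  motion=[1, 0.004, 0, -0.008, 0, 0, 0, 1, 0.01, 0, -0.02, 0, 0, 0, 1, 0.018, -0.001, -0.035, 0, 0, 0, 1, 0.026, -0.002, -0.05, 0, 0, 0, 1, 0.034, -0.003, -0.067, 0, 0, 0, 1, 0.041, -0.003, -0.082, 0, 0, 0, 1, 0.048, -0.004, -0.096, 0, 0, 0, 1, 0.052, -0.004, -0.105, 0, 0, 0, 1, 0.052, -0.004, -0.105, 0, 0, 0, 1, 0.052, -0.004, -0.105, 0, 0, 0],
)

```text
time_s: 16.35
position: [0.6239, -0.0218, 0.1519]
orientation: [[0.971, -0.12, 0.205], [-0.118, -0.993, -0.025], [0.207, 0.0, -0.978]]
force: [-0.3, 0.7, -3.0]
grip_width: 0.0626
```

```bash
python3 - <<'E'
from h import *
for n in ['wrist','side','top']: grab(n,n+'12')
s=bot.state();print(s['q'].round(1),s['position'],s['force'],s['moment'],s['grip_width'])
print('rack frame off',((s['position']-home)@np.c_[RX,RY,RN]).round(4))
for a,b in [(.012,.02),(.012,.006),(.012,0)]: print(a,b,togo(home+a*RX+b*RN,RG))
s=load('side12')['image'][:,:,::-1]
a=cv2.resize(s[150:280,160:280],(415,450),interpolation=cv2.INTER_CUBIC); w=load('wrist12')['image'][:,:,::-1]
cv2.imwrite('pics/crop13.png',np.hstack([a,cv2.resize(w,(385,450))]))
E
```

```text
[  -5.3   32.1    0.9  106.8    3.9   29.3 -104.6] [ 0.62435839 -0.02144651  0.15334753] [-0.52017081  0.57022008 -4.16963277] [ 0.01609393  0.35745558 -0.04740534] 0.06260441557014958
rack frame off [0.0131 0.0015 0.0428]
0.012 0.02 (array([ 0.0088, -0.0026, -0.021 ]), array([-0.01,  0.05,  0.05]))
0.012 0.006 (array([ 0.0149, -0.0033, -0.0336]), array([-0.01,  0.05,  0.05]))
0.012 0 (array([ 0.0175, -0.0036, -0.0389]), array([-0.01,  0.05,  0.05]))
```

View pics/crop13.png

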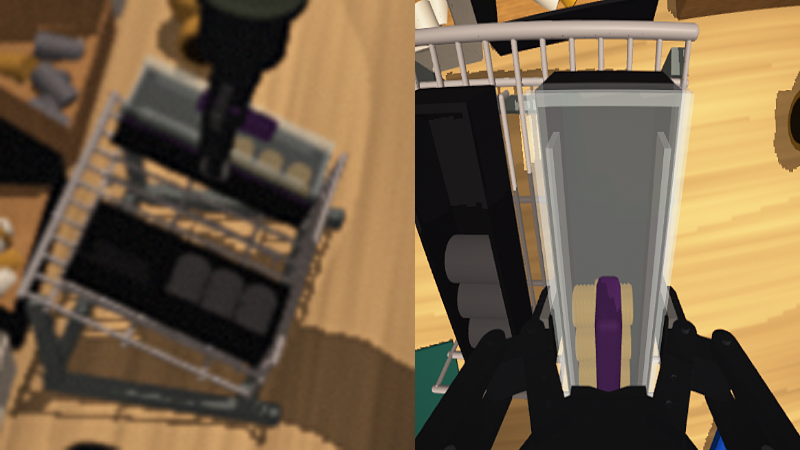

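play_rows(
  motion=[1, 0.002, -0.0005, -0.005, 0, 0, 0, 1, 0.005, -0.001, -0.012, 0, 0, 0, 1, 0.009, -0.002, -0.021, 0, 0, 0, 1, 0.012, -0.003, -0.028, 0, 0, 0, 1, 0.015, -0.0033, -0.0335, 0, 0, 0, 1, 0.015, -0.0033, -0.0335, 0, 0, 0, 1, 0.015, -0.0033, -0.0335, 0, 0, 0],
)

```text
time_s: 17.08
position: [0.6391, -0.0246, 0.1184]
orientation: [[0.971, -0.12, 0.205], [-0.117, -0.993, -0.025], [0.207, 0.0, -0.978]]
force: [0.4, -0.4, -3.9]
grip_width: 0.0628
```

```bash
python3 - <<'E'
from h import *
s=bot.state();print(s['q'].round(1),s['position'],'F rack',(s['force']@np.c_[RX,RY,RN]).round(2),s['force'],s['moment'])
print('rack frame off',((s['position']-home)@np.c_[RX,RY,RN]).round(4),togo(home,RG))
for n in ['wrist','side']: grab(n,n+'13')
s=load('side13')['image'][:,:,::-1]
a=cv2.resize(s[150:280,160:280],(415,450),interpolation=cv2.INTER_CUBIC); w=load('wrist13')['image'][:,:,::-1]
cv2.imwrite('pics/crop14.png',np.hstack([a,cv2.resize(w,(385,450))]))
E
```

```text
[  -4.8   36.2    0.8  105.5    4.    26.6 -104.4] [ 0.63911836 -0.02464738  0.11839016] F rack [-1.32 -0.31 -3.67] [ 0.3851322  -0.36029286 -3.87649676] [-0.04398915  0.34910238 -0.02826696]
rack frame off [0.0113 0.0001 0.0048] (array([-0.008 ,  0.0008, -0.0092]), array([-0.  , -0.07,  0.04]))
```

View pics/crop14.png

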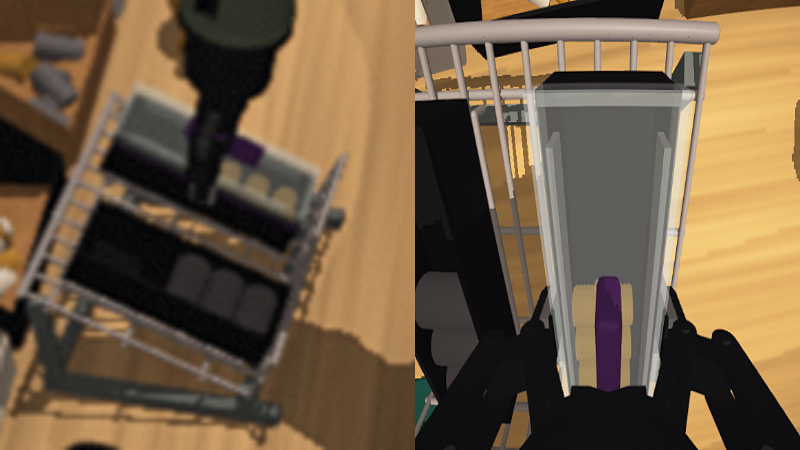

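play_rows(
  motion=[1, 0.0007, -0.0001, -0.0015, 0, 0, 0, 1, 0.0013, -0.0002, -0.0027, 0, 0, 0, 1, 0.0017, -0.0002, -0.0036, 0, 0, 0, 1, 0.0017, -0.0002, -0.0036, 0, 0, 0],
)

```text
time_s: 17.52
position: [0.641, -0.0248, 0.1153]
orientation: [[0.971, -0.12, 0.206], [-0.117, -0.993, -0.025], [0.208, -0.0, -0.978]]
force: [0.9, -0.6, -4.5]
grip_width: 0.0627
```

```bash
cat > st.py <<'E'
from h import *
s=bot.state();print('F rack',(s['force']@np.c_[RX,RY,RN]).round(2),'M',(s['moment']@np.c_[RX,RY,RN]).round(2),'off',((s['position']-home)@np.c_[RX,RY,RN]).round(4),s['time_s'],s['grip_width'])
E
python3 st.py
```

```text
F rack [-1.13 -0.52 -4.47] M [-0.02  0.35  0.03] off [0.0116 0.0002 0.0012] 17.5167 0.06274490017124518
```

play_rows(
  motion=[1, 0.0004, 0, -0.0009, 0, 0, 0, 1, 0.0009, -0.0001, -0.0018, 0, 0, 0, 1, 0.0009, -0.0001, -0.0018, 0, 0, 0],
)

```text
time_s: 17.77
position: [0.6414, -0.0248, 0.1147]
orientation: [[0.971, -0.12, 0.206], [-0.117, -0.993, -0.025], [0.207, -0.0, -0.978]]
force: [-16.0, 2.0, 21.0]
grip_width: 0.0623
```

```bash
python3 st.py
```

```text
F rack [-5.31  0.05 25.99] M [-0.59  2.31  0.05] off [0.0117 0.0003 0.0004] 17.7667 0.06231774026540048
```

play_rows(
  motion=[1, -0.0004, 0, 0.0009, 0, 0, 0, 1, -0.0022, 0.0002, 0, 0, 0, 0, 1, -0.004, 0.0004, -0.0009, 0, 0, 0, 1, -0.0058, 0.0007, -0.0018, 0, 0, 0, 1, -0.0075, 0.0009, -0.0026, 0, 0, 0, 1, -0.0084, 0.001, -0.003, 0, 0, 0, 1, -0.0084, 0.001, -0.003, 0, 0, 0],
)

```text
time_s: 18.35
position: [0.6334, -0.0239, 0.1108]
orientation: [[0.971, -0.12, 0.207], [-0.117, -0.993, -0.025], [0.208, -0.0, -0.978]]
force: [-3.3, 0.3, 6.7]
grip_width: 0.0625
```

```bash
python3 st.py
```

```text
F rack [-0.08 -0.06  7.44] M [-0.29  0.61  0.  ] off [0.0028 0.0002 0.0005] 18.35 0.06252060203192049
```

play_rows(
  motion=[1, -0.0009, 0.0001, -0.0004, 0, 0, 0, 1, -0.0018, 0.0002, -0.0009, 0, 0, 0, 1, -0.0027, 0.0003, -0.0013, 0, 0, 0, 1, -0.0027, 0.0003, -0.0013, 0, 0, 0],
)

```text
time_s: 18.68
position: [0.6318, -0.0237, 0.11]
orientation: [[0.971, -0.12, 0.209], [-0.117, -0.993, -0.025], [0.21, -0.0, -0.978]]
force: [2.1, -0.8, 6.2]
grip_width: 0.0627
```

```bash
python3 st.py
```

```text
F rack [ 4.63 -0.58  4.6 ] M [-0.37 -0.39 -0.02] off [0.0009 0.0001 0.0005] 18.6833 0.06270757695486137
```

Stop touched (force up the slope rose by about 5 N at 0.9 mm from nominal home). Release.

play_rows(
  motion=[0.2, 0, 0, 0, 0, 0, 0, -0.4, 0, 0, 0, 0, 0, 0, -1, 0, 0, 0, 0, 0, 0, -1, 0, 0, 0, 0, 0, 0, -1, 0, 0, 0, 0, 0, 0, -1, 0, 0, 0, 0, 0, 0, -1, 0, 0, 0, 0, 0, 0, -1, 0, 0, 0, 0, 0, 0],
)

```text
time_s: 19.35
position: [0.6307, -0.0236, 0.1093]
orientation: [[0.971, -0.12, 0.206], [-0.117, -0.993, -0.025], [0.208, -0.0, -0.978]]
force: [-0.6, -0.2, -0.6]
grip_width: 0.0854
```

```bash
python3 st.py; python3 - <<'E'
from h import *
for n in ['wrist','side']: grab(n,n+'14')
s=load('side14')['image'][:,:,::-1]
a=cv2.resize(s[150:280,160:280],(415,450),interpolation=cv2.INTER_CUBIC); w=load('wrist14')['image'][:,:,::-1]
cv2.imwrite('pics/crop15.png',np.hstack([a,cv2.resize(w,(385,450))]))
E
```

```text
F rack [-0.83 -0.3  -0.32] M [-0.02  0.22  0.05] off [-0.0004  0.0002  0.0003] 19.35 0.08536242702558117
```

View pics/crop15.png

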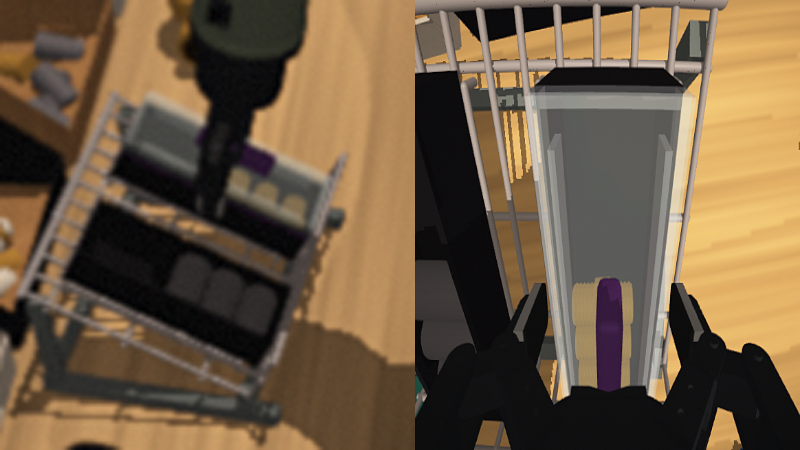

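Tray, lid and nipples stay put with the fingers clear on both sides. Raise to bar height.

play_rows(
  motion=[-1, -0.002, 0.0002, 0.006, 0, 0, 0, -1, -0.0055, 0.0007, 0.015, 0, 0, 0, -1, -0.0095, 0.0011, 0.025, 0, 0, 0, -1, -0.013, 0.0015, 0.034, 0, 0, 0, -1, -0.015, 0.0018, 0.04, 0, 0, 0, -1, -0.015, 0.0018, 0.04, 0, 0, 0, -1, -0.015, 0.0018, 0.04, 0, 0, 0],
)

```text
time_s: 20.03
position: [0.6159, -0.0218, 0.15]
orientation: [[0.971, -0.12, 0.207], [-0.117, -0.993, -0.025], [0.209, -0.0, -0.978]]
force: [-0.1, -0.4, -0.3]
grip_width: 0.0853
```

```bash
python3 st.py; python3 - <<'E'
from h import *
for n in ['wrist','side','top']: grab(n,n+'15')
s=load('side15')['image'][:,:,::-1]
a=cv2.resize(s[150:280,160:280],(415,450),interpolation=cv2.INTER_CUBIC); w=load('wrist15')['image'][:,:,::-1]
cv2.imwrite('pics/crop16.png',np.hstack([a,cv2.resize(w,(385,450))]))
E
```

```text
F rack [-0.2  -0.44 -0.24] M [ 0.03  0.2  -0.01] off [0.0041 0.0002 0.0434] 20.0333 0.085312163046907
```

View pics/crop16.png

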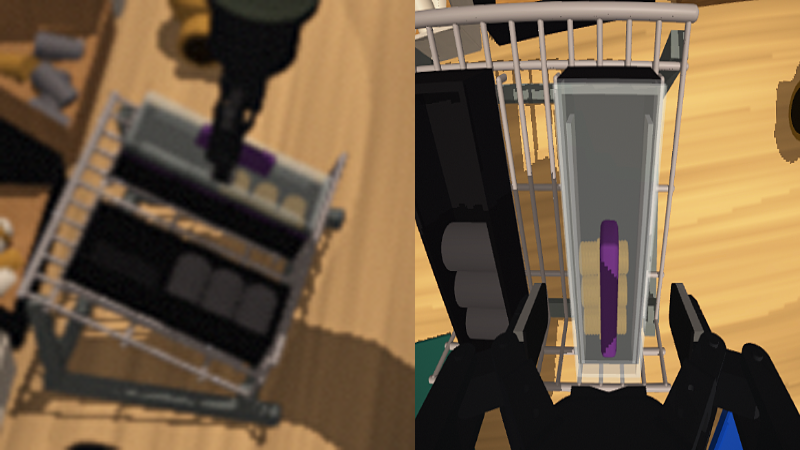

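play_rows(
  motion=[0, 0, 0, 0, 0, 0, 0, 0.4, 0, 0, 0, 0, 0, 0, 0.6, 0, 0, 0, 0, 0, 0, 1, 0, 0, 0, 0, 0, 0, 1, 0, 0, 0, 0, 0, 0, 1, 0, 0, 0, 0, 0, 0, 1, 0, 0, 0, 0, 0, 0, 1, 0, 0, 0, 0, 0, 0, 1, 0, 0, 0, 0, 0, 0],
  squeeze=60,
)

```text
time_s: 20.93
position: [0.6157, -0.0218, 0.1494]
orientation: [[0.971, -0.12, 0.206], [-0.117, -0.993, -0.025], [0.208, -0.0, -0.978]]
force: [-1.9, -0.3, 4.7]
grip_width: 0.0104
```

```bash
python3 st.py; python3 - <<'E'
from h import *
for n in ['wrist','side','top']: grab(n,n+'16')
s=load('side16')['image'][:,:,::-1]
a=cv2.resize(s[150:280,160:280],(415,450),interpolation=cv2.INTER_CUBIC); w=load('wrist16')['image'][:,:,::-1]
cv2.imwrite('pics/crop17.png',np.hstack([a,cv2.resize(w,(385,450))]))
E
```

```text
F rack [ 0.4  -0.48  5.02] M [ 0.01  0.56 -0.03] off [0.0037 0.0002 0.043 ] 20.9333 0.010399242036671683
```

View pics/crop17.png

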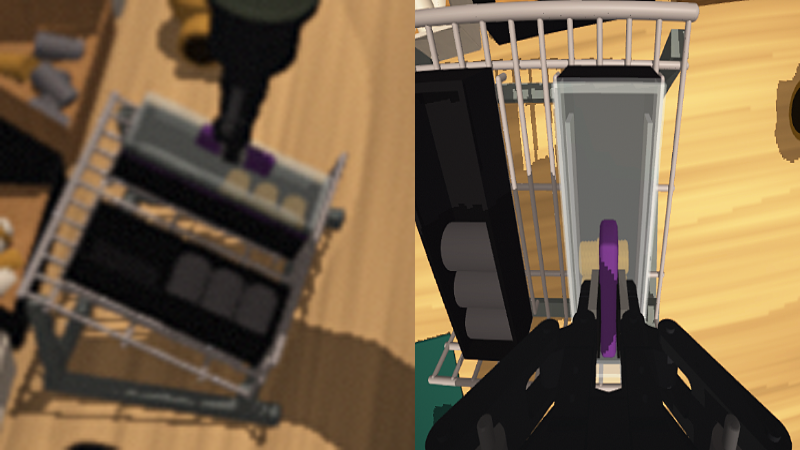

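Bar held. Lift square to the tray.

play_rows(
  motion=[1, -0.0009, 0.0001, 0.0018, 0, 0, 0, 1, -0.0022, 0.0003, 0.0045, 0, 0, 0, 1, -0.0035, 0.0004, 0.0072, 0, 0, 0, 1, -0.0057, 0.0007, 0.0117, 0, 0, 0, 1, -0.0087, 0.001, 0.018, 0, 0, 0, 1, -0.013, 0.0016, 0.027, 0, 0, 0, 1, -0.0196, 0.0023, 0.0404, 0, 0, 0, 1, -0.026, 0.0031, 0.054, 0, 0, 0, 1, -0.0348, 0.0042, 0.0719, 0, 0, 0, 1, -0.0348, 0.0042, 0.0719, 0, 0, 0],
)

```text
time_s: 21.92
position: [0.5805, -0.0175, 0.2247]
orientation: [[0.971, -0.12, 0.209], [-0.117, -0.993, -0.024], [0.211, -0.001, -0.978]]
force: [1.7, -0.4, -0.0]
grip_width: 0.0104
```

```bash
python3 st.py; python3 - <<'E'
from h import *
for n in ['wrist','side','top']: grab(n,n+'17')
s=load('side17')['image'][:,:,::-1]
a=cv2.resize(s[150:280,160:280],(415,450),interpolation=cv2.INTER_CUBIC); w=load('wrist17')['image'][:,:,::-1]
cv2.imwrite('pics/crop18.png',np.hstack([a,cv2.resize(w,(385,450))]))
s=bot.state();print(s['position'],s['q'].round(1))
# mat refine from side view
d=load('side0');hsv=cv2.cvtColor(d['image'],cv2.COLOR_RGB2HSV);m=cv2.inRange(hsv,(65,60,20),(95,255,140));n,l,st,ce=cv2.connectedComponentsWithStats(m);i=1+st[1:,4].argmax()
c,_=cv2.findContours((l==i).astype(np.uint8),0,2);q=cv2.approxPolyDP(max(c,key=len),8,True)[:,0].astype(float)
P=np.array([onz(d,*p,.004) for p in q]);print(P.round(3),P.mean(0))
# target: lid flat, tool leaning 14deg back
for yw in (-6.84,5,20):
  y=np.radians(yw);Y=np.array([-np.sin(y),np.cos(y),0]);X=np.array([np.cos(y),np.sin(y),0]);Z=np.array([0,0,1.])
  R=Ro.from_rotvec(Y*14,degrees=True).as_matrix()@np.c_[X,-Y,-Z]
  # TCP in lid: +3.7mm x, (.0811-.065) above grip point
  for z in (.10,.035): 
    p=np.array([.423,.302,0])+.0037*X+(z+.0161)*Z
    print(yw,z,p.round(4),togo(p,R))
from kin import *
print([np.round(k,2) for k in ik(p,R,np.array([-40,40,0,100,0,50,-130.]))])
E
```

```text
F rack [ 1.57 -0.19 -0.82] M [0.04 0.12 0.06] off [0.0048 0.0003 0.1262] 21.9167 0.01041152207175207
[ 0.58080843 -0.01757449  0.22129328] [  -6.2   23.     1.   110.1    3.7   35.2 -105. ]
[[0.299 0.2   0.004]
 [0.561 0.22  0.004]
 [0.545 0.408 0.004]
 [0.286 0.389 0.004]] [0.42290395 0.30433118 0.004     ]
-6.84 0.1 [0.4267 0.3016 0.1161] (array([-0.1541,  0.3191, -0.1052]), array([ 3.09, 25.81,  0.03]))
-6.84 0.035 [0.4267 0.3016 0.0511] (array([-0.1541,  0.3191, -0.1702]), array([ 3.09, 25.81,  0.03]))
5 0.1 [0.4267 0.3023 0.1161] (array([-0.1541,  0.3199, -0.1052]), array([ 0.42, 26.04, 11.67]))
5 0.035 [0.4267 0.3023 0.0511] (array([-0.1541,  0.3199, -0.1702]), array([ 0.42, 26.04, 11.67]))
20 0.1 [0.4265 0.3033 0.1161] (array([-0.1543,  0.3208, -0.1052]), array([-3.01, 26.06, 26.41]))
20 0.035 [0.4265 0.3033 0.0511] (array([-0.1543,  0.3208, -0.1702]), array([-3.01, 26.06, 26.41]))
[array([ -35.99,   43.68,   -4.67,  103.68,   -2.04,   45.96, -108.16]), np.float64(0.0), np.float64(0.0)]
```

View pics/crop18.png

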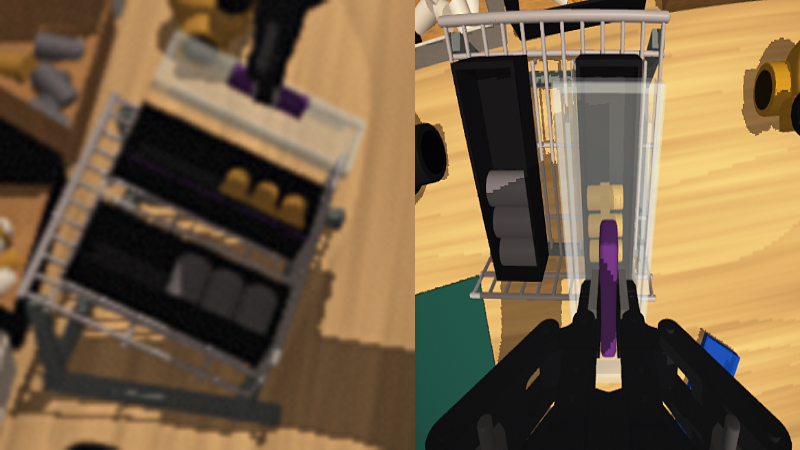

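play_rows(
  motion=[1, -0.01, 0.005, 0.015, 0, 1, 0.5, 1, -0.022, 0.018, 0.03, -0.2, 3, 2, 1, -0.034, 0.04, 0.04, -0.5, 5.5, 4.5, 1, -0.047, 0.065, 0.045, -0.8, 8, 7, 1, -0.06, 0.093, 0.045, -1.1, 10.5, 9.5, 1, -0.073, 0.121, 0.045, -1.5, 13, 12, 1, -0.086, 0.15, 0.04, -1.8, 15.5, 15, 1, -0.1, 0.18, 0.03, -2.1, 18, 18, 1, -0.113, 0.21, 0.02, -2.4, 20.5, 20.5, 1, -0.126, 0.24, 0, -2.7, 23, 23, 1, -0.138, 0.27, -0.02, -2.9, 25, 25, 1, -0.148, 0.298, -0.05, -3, 26, 26.4],
)

```text
time_s: 23.07
position: [0.4327, 0.282, 0.1708]
orientation: [[0.911, 0.344, -0.228], [0.334, -0.939, -0.082], [-0.242, -0.001, -0.97]]
force: [1.1, 0.3, -0.2]
grip_width: 0.0106
```

```bash
cat > mt.py <<'E'
from h import *
s=bot.state();print(s['position'],s['q'].round(1),s['force'].round(2),s['grip_width'],s['time_s'])
y=np.radians(20);Y=np.array([-np.sin(y),np.cos(y),0]);X=np.array([np.cos(y),np.sin(y),0]);Z=np.array([0,0,1.])
R=Ro.from_rotvec(Y*14,degrees=True).as_matrix()@np.c_[X,-Y,-Z]
for z in (.10,.055,.035):
    p=np.array([.423,.3025,0])+.0037*X+(z+.0161)*Z; print(z,togo(p,R))
E
python3 mt.py
```

```text
[0.43265307 0.28202668 0.17080133] [ -28.8   33.3  -12.   101.5    2.2   59.1 -110.8] [ 1.14  0.27 -0.2 ] 0.01059869507612813 23.0667
0.1 (array([-0.0062,  0.0217, -0.0547]), array([-0.05, -0.03, -0.1 ]))
0.055 (array([-0.0062,  0.0217, -0.0997]), array([-0.05, -0.03, -0.1 ]))
0.035 (array([-0.0062,  0.0217, -0.1197]), array([-0.05, -0.03, -0.1 ]))
```

play_rows(
  motion=[1, -0.002, 0.007, -0.02, 0, 0, 0, 1, -0.004, 0.014, -0.045, 0, 0, 0, 1, -0.006, 0.021, -0.07, 0, 0, 0, 1, -0.006, 0.0217, -0.088, 0, 0, 0, 1, -0.006, 0.0217, -0.098, 0, 0, 0, 1, -0.006, 0.0217, -0.098, 0, 0, 0, 1, -0.006, 0.0217, -0.098, 0, 0, 0],
)

```text
time_s: 23.65
position: [0.4271, 0.3014, 0.0735]
orientation: [[0.912, 0.341, -0.227], [0.331, -0.94, -0.083], [-0.242, 0.0, -0.97]]
force: [0.5, 0.7, -0.9]
grip_width: 0.0107
```

```bash
python3 mt.py; python3 - <<'E'
from h import *
for n in ['wrist','side','top']: grab(n,n+'18')
s=load('side18')['image'][:,:,::-1]
a=cv2.resize(s[230:360,220:350],(400,400),interpolation=cv2.INTER_CUBIC); w=load('top18')['image'][:,:,::-1]
cv2.imwrite('pics/crop19.png',np.hstack([a,cv2.resize(w[90:290,140:340],(400,400))]))
E
```

```text
[0.42710611 0.301383   0.0734845 ] [ -31.1   41.9  -11.4  103.2    3.6   48.7 -113.3] [ 0.54  0.68 -0.91] 0.010680305098357944 23.65
0.1 (array([-0.0006,  0.0024,  0.0426]), array([0.02, 0.  , 0.04]))
0.055 (array([-0.0006,  0.0024, -0.0024]), array([0.02, 0.  , 0.04]))
0.035 (array([-0.0006,  0.0024, -0.0224]), array([0.02, 0.  , 0.04]))
```

View pics/crop19.png

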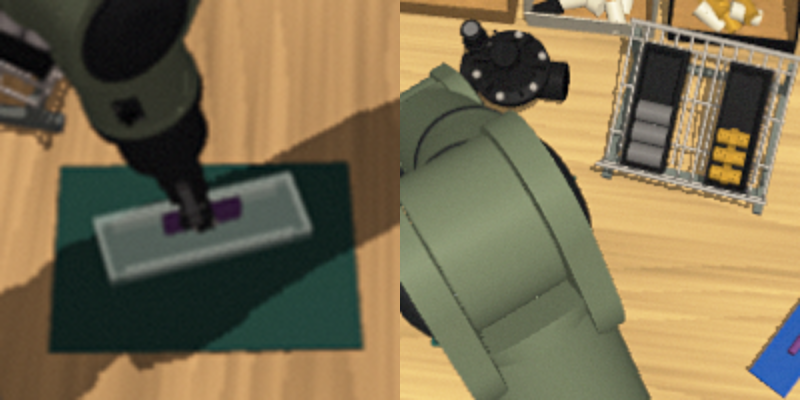

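Tray with three nipples home in the rack; lid hangs level over the mat. Lower to contact.

play_rows(
  motion=[1, 0, 0.002, -0.008, 0, 0, 0, 1, 0, 0.002, -0.014, 0, 0, 0, 1, 0, 0.002, -0.018, 0, 0, 0, 1, 0, 0.002, -0.021, 0, 0, 0, 1, 0, 0.002, -0.0225, 0, 0, 0, 1, 0, 0.002, -0.0225, 0, 0, 0],
)

```text
time_s: 24.3
position: [0.4269, 0.3036, 0.0507]
orientation: [[0.912, 0.342, -0.227], [0.332, -0.94, -0.083], [-0.242, 0.0, -0.97]]
force: [0.5, 0.3, -1.0]
grip_width: 0.0104
```

```bash
python3 mt.py
```

```text
[0.42692925 0.30358692 0.05073383] [ -31.5   44.   -11.2  103.3    4.    46.5 -113.6] [ 0.45  0.32 -1.03] 0.010373412388278175 24.3
0.1 (array([-0.0005,  0.0002,  0.0654]), array([0.01, 0.02, 0.02]))
0.055 (array([-0.0005,  0.0002,  0.0204]), array([0.01, 0.02, 0.02]))
0.035 (array([-0.0005,  0.0002,  0.0004]), array([0.01, 0.02, 0.02]))
```

play_rows(
  motion=[1, 0, 0, -0.001, 0, 0, 0, 1, 0, 0, -0.002, 0, 0, 0, 1, 0, 0, -0.002, 0, 0, 0],
)

```text
time_s: 24.55
position: [0.4272, 0.3037, 0.0497]
orientation: [[0.912, 0.342, -0.226], [0.332, -0.94, -0.082], [-0.241, 0.0, -0.971]]
force: [-1.2, -1.4, 10.0]
grip_width: 0.0105
```

Contact (10 N). Release and rise.

play_rows(
  motion=[0.6, 0, 0, 0.001, 0, 0, 0, 0.3, 0, 0, 0.001, 0, 0, 0, -0.2, 0, 0, 0.001, 0, 0, 0, -0.5, 0, 0, 0.001, 0, 0, 0, -0.5, 0, 0, 0.001, 0, 0, 0, -0.5, 0.003, 0, 0.02, 0, 0, 0, -0.5, 0.006, 0, 0.045, 0, 0, 0, -0.5, 0.01, 0, 0.08, 0, 0, 0, -0.5, 0.01, 0, 0.115, 0, 0, 0, -0.5, 0.01, 0, 0.15, 0, 0, 0],
)

```text
time_s: 25.38
position: [0.4369, 0.3035, 0.2006]
orientation: [[0.912, 0.342, -0.227], [0.331, -0.94, -0.083], [-0.242, 0.0, -0.97]]
force: [-0.1, 0.2, 0.1]
grip_width: 0.0639
```

play_rows(
  motion=[-0.5, 0, -0.02, 0.03, 0, 0, 0, -0.5, 0, -0.05, 0.06, 0, 0, 0, -0.5, 0, -0.085, 0.08, 0, 0, 0, -0.5, 0, -0.12, 0.1, 0, 0, 0, -0.5, 0, -0.155, 0.1, 0, 0, 0, -0.5, 0, -0.19, 0.1, 0, 0, 0, -0.5, 0, -0.22, 0.1, 0, 0, 0, -0.5, 0, -0.24, 0.1, 0, 0, 0, -0.5, 0, -0.24, 0.1, 0, 0, 0, -0.5, 0, -0.24, 0.1, 0, 0, 0],
)

```text
time_s: 26.22
position: [0.437, 0.0631, 0.2993]
orientation: [[0.913, 0.34, -0.226], [0.33, -0.94, -0.082], [-0.241, 0.0, -0.971]]
force: [-0.7, -0.3, 0.7]
grip_width: 0.064
```

```bash
python3 - <<'E'
from h import *
for n in ['wrist','side','top']: d=grab(n,n+'19')
s=bot.state();print(s['time_s'],s['position'],s['qd'].round(2),s['force'])
s=load('side19')['image'][:,:,::-1]
w=load('top19')['image'][:,:,::-1]
cv2.imwrite('pics/crop20.png',np.hstack([cv2.resize(s[150:360,150:350],(400,420)),cv2.resize(w[90:290,140:340],(400,420),interpolation=cv2.INTER_CUBIC)]))
for t,z in (('side19',.045),('top19',.045)):
    d=load(t);hsv=cv2.cvtColor(d['image'],cv2.COLOR_RGB2HSV)
    m=cv2.inRange(hsv,(125,60,30),(165,255,255))
    if t=='top19': m[:,:150]=0;m[:,235:]=0;m[:170]=0;m[275:]=0
    else: m[:280]=0;m[350:]=0;m[:,:235]=0;m[:,345:]=0
    v,u=np.nonzero(m);print(t,len(u), onz(d,u.mean(),v.mean(),z) if len(u) else '')
    if len(u): print(np.median([pt(d,a,b) for a,b in zip(u,v)],0))
E
```

```text
26.3667 [0.43704069 0.06474339 0.29905411] [-0.16  0.13  0.08 -0.05  0.06  0.03  0.1 ] [ 0.45148796 -0.07836589 -0.32064183]
side19 163 [0.4243873  0.30937564 0.045     ]
[0.42525791 0.30677822 0.04263546]
top19 107 [0.42302493 0.30123707 0.045     ]
[0.42332807 0.30139923 0.04488557]
```

View pics/crop20.png

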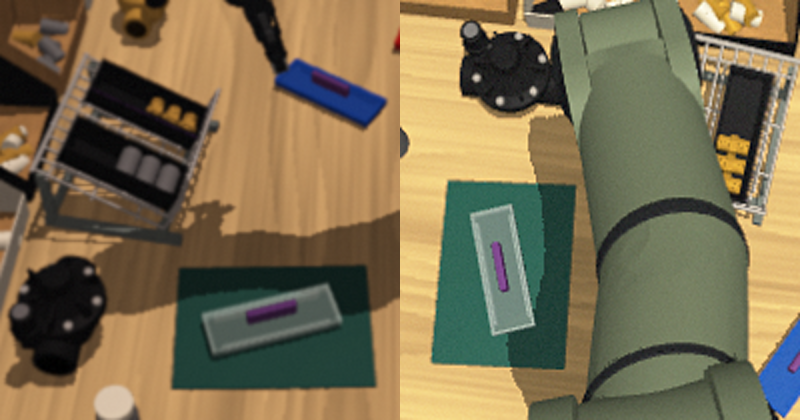

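View pics/side19.png

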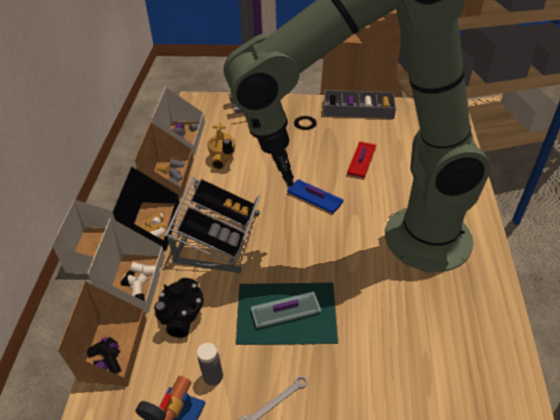

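```bash
python3 -c "
from plant import bot
print(bot.hand_in(), bot.state()['time_s'])"
```

```text
the job is handed in; nothing more can be done
the job is handed in; nothing more can be done
```

The tray is home on the free bay with its three nipples at the low end. The lid lies flat, handle up, on the mat, and the job is handed in; the last clock reading was 26.4 s. No verdict is reported.

**How it went:**
- I squeezed tray and lid across the seam at 110 N and tipped them to about 43°. All three nipples ran down together.
- My first grip could not reach the home pose. Joint 6 came up against its limit above the rack, and a fitted arm model found no solution. I set the tray level back on the bench and re-gripped it with the tool leaning 14°.
- I then eased the tray down the bed to the stop and let go; the tray and lid stayed put.
- I lifted the lid square to the tray and laid it on the mat with light contact.

**Last checks:**
- **Tray:** The stop was felt about 1 mm from the nominal home position, and the tray was centred between the guides by the TCP reading. I didn't re-measure its position after lifting the lid; later pictures show it against the stop.
- **Lid:** Its centre is about 1 mm from the mat centre by the top camera and 5–7 mm by the side camera. The two disagree slightly, but both are well inside the 45 mm limit. The bar top reads about 45 mm up, as it should for a lid standing flat on the mat.
- **Everything else:** The bystanders look unmoved in the final pictures, judged by eye. The gripper is clear of everything.

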